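# Close the mould press with the ratchet wrench

### The arm

A 7-joint arm with a two-finger parallel gripper is mounted at the origin on the work surface. World frame = base frame: x ahead of the robot, y to its left, z up, the work surface at z = 0. Lengths are in m, angles in rad, forces in N, time in s.
With the tool pointing down it reaches from about 0.425 to 0.825 m from the base axis. Payload 3.6 kg.
Tool frame: the origin (TCP) lies between the finger pads; the fingertips stand 14 mm ahead of it and the grasp point (between the pads) lies 5 mm behind it (bot.tips_ahead is the distance from the TCP to the fingertips, in m); z points along the fingers, y is the direction in which the jaws open and shut (so a half turn about z gives the same grasp; the last joint's range is limited). The gripper opens to 93 mm and grips with 3 to 60 N. Pads are 15 mm wide; open, the fingers measure 128 mm over their backs; the gripper's body (75 mm by 188 mm) begins 65 mm behind the grasp point.
Start: joints at [1.26, 0.615, -0.013, 1.423, 0.008, 1.103, -0.04], TCP at [0.183, -0.624, 0.233] pointing down, gripper open.
Joint ranges: [-3.12, 3.12], [-0.3, 2.06], [-1.34, 1.32], [0.26, 2.42], [-1.36, 4.5], [0.01, 1.98], [-2.84, 2.84]. Speed limits (rad/s): [2.79, 2.79, 3.14, 3.14, 3.14, 3.14, 3.14].

### API

Orientations are given as a unit quaternion [w, x, y, z].
In Python, from bench import bot, read_camera, get_calibration, finish_job, search_frame, pinpoint gives the robot as it stands. The module is installed in compiled form; this text tells all that it offers.
- The arm moves only by the shell command python3 -m crank 'ROWS'. ROWS is text: rows parted by semicolons, each of 7 numbers parted by spaces: the shift along the tool's x, y, z in m, then the turn, a rotation vector about the tool's x, y, z in degrees, then the gripper's target within -1 to 1 (shut at 1, half-way at 0, fully open at -1). In form: tx ty tz wx wy wz fingers; .... A call has 1 to 5 rows; each row shifts and turns the pose as measured when the row begins, along the tool's axes as they then stand; what a row does not reach is not made up. A row lasts 1/10 s, in which the tool goes at most 50 mm and 8.59 degrees, less where a joint would pass 70% of its speed; a pose out of reach is approached as far as the arm can. A call is refused whole if a number of a shift passes 0.05 or a number of a turn 8.59, either way. A call with a gripper value outside its range is refused whole. The fingers move at their own pace and stop on an object; the grip force is fixed at half the most. Time passes only in rows, so rows that do not move let the fingers close. It gives the time, the measured TCP pose, the force and the opening at its end, in the units of the state.
- bot.state(): the state, without advancing time (a new reading comes with each control period).
- read_camera(name): name is "scene" or "top" or "wrist"; returns the picture (400x640x3 uint8, blue, green, red); there is no depth.
- get_calibration(name): a dict with "K" (3x3 intrinsics, pixels), "extrinsics" (4x4, takes a point from camera to world coordinates); the wrist camera has in their place "mount" (4x4, takes a point from camera to tool coordinates, whose origin is the TCP and whose axes are the flange's). Camera axes: x right, y down, z forward; pixel columns grow to the right and rows downward; lengths in m; the calibration is good to about 2 mm. A picture is of the moment at which its call begins: read the wrist's pose just before it. get_calibration takes no time and is no camera call.
- finish_job(): hands the job in, once; it reports no verdict.
Trained networks look in the newest picture that a camera, given by its name, has taken for a name from the list of things; names that differ only in an ending like _2 or _b are one class to them, and where a whole thing is asked for, a point or a joint stands for the part that bears it (a point fixed in the world has none). Each returns a list of dicts, best first, with "score" (0 to 1); they miss things now and then, are a little off and sometimes report something else, mostly with a low value. They report only what shows in the picture. A call takes as long as a camera call. They do not tell look-alikes from the thing itself.
- search_frame(name, camera): "point" ([x, y, z] in m, in world coordinates, good to about 4 mm: the middle of the surface that is visible of it).
- pinpoint(name, camera): "point" ([x, y, z] in m, in world coordinates, good to about 4 mm: a listed point, or the origin of a listed thing).
The state is a dict: "time_s": time; "joints": joint angles; "dq": joint speeds; "effort": joint torques, N m; "tcp_pos": TCP position; "tcp_rot": TCP orientation; "wrist_force": force on the tool from outside, world axes, zero at the start; "wrist_torque": the same for the moment, N m; "opening": finger opening in m.
Only numpy, scipy, OpenCV 4.12 (cv2) and the standard library are available. Lean on these libraries where they do the work, as an engineer would, in place of code of your own. Each camera call takes 0.05 s, during which the arm holds its last target.

### The job

Pick up the ratchet wrench, set its square hole fully down over the press's square spindle, and tighten the spindle clockwise by swinging the handle back and forth, letting the ratchet slip on each return stroke with the wrench left on, until the pressure plate grips the mould firmly. Stop as soon as the handle comes up firm: do not force the press or crush the mould, and keep the gripper itself off the press. Then let go, leaving the wrench sitting on the spindle and the other things on the bench where they are.

Things in the scene. Friction and masses are not known exactly. Their poses are not given: they have to be found in the camera images.
- wrench_grip (a point): Point on the ratchet wrench's dark straight handle, half-way up its 24 mm; the wrench lies flat. Handle flat sided, 18 mm wide, 115 mm long, from 70 to 185 mm from the hole's axis. This point is 92 mm from that axis (along +x, handle to head; z up) and 12 mm above the underside; the balance point is 53 mm from the axis. Pressed down on the spindle, the wrench can tip in a slack grip.
- wrench_square (a point): Centre of the wrench's square through-hole, 18 mm wide, 20 mm deep, 10 mm above the wrench's flat underside. Its x, y axes are square to the hole's sides and turn with the ratchet ring; z up. The handle drives the ring clockwise (seen from above) and slips anticlockwise in clicks of 22.5 degrees with little drag; each driving stroke loses up to 22.5 degrees, plus 5 either way of play on the square.
- wrench_ring (a joint): How far the handle has slipped round the ratchet ring, rad: grows when the handle turns anticlockwise (from above) against the ring; 0 to 0.2 at the start. The handle can swing only about 65 degrees either side, so the job takes over 0.5 rad of slip in all.
- spindle_square (a point): On the axis of the press's steel spindle, 10 mm above the collar (32 mm wide) that the wrench sits on when fully home; it then meets the hole's centre. Square end 16 mm wide, 22 mm tall; above it a 4 mm taper and a 7 mm tall round nose 10 mm wide, ending 23 mm above this point. Axes square to the flats, turning with the spindle; z up. At the start x points as the press's x. Collar top 114 mm above the bench.
- plate_face (a point): Middle of the underside of the aluminium pressure plate (100 by 98 by 10 mm) under the crossbeam. It comes straight down as the spindle turns clockwise, 16 mm a turn, 6.4 to 8.4 mm from the start to the mould (145 to 190 degrees). Running free, the spindle takes about 0.4 N m of torque, much of it felt as a twist in a firm grip; it does not run back by itself.
- mould_top (a point): Middle of the top of the aluminium mould, 75 by 70 mm, fixed on the press's foot under the plate. Once the plate meets it, the torque on the spindle (force across the handle times its distance from the axis, plus the twist at the grip) climbs within some 20 degrees from 0.4 to 1.7 N m: 0.65 to 1 N m is a firm grip (100 to 220 N on the mould), 1.6 N m (500 N) crushes it.
- plate: The pressure plate; its origin is the middle of its underside.
- mould: The mould; its origin is the middle of its underside.
- wrench: The whole ratchet wrench, steel, about 0.34 kg: ring head 54 mm across and 20 mm tall, 20 mm wide neck, dark handle; origin on the hole's axis at the underside, +x away from the handle, z up. Let go on the spindle, it sags a few degrees and stays.
- press: The grey press with spindle and plate: foot 160 by 180 mm, origin at the middle of its underside, +x away from the robot, z up, spindle axis over the origin. Crossbeam 54 mm wide, 172 mm long along y, top 108 mm up; at its ends, y 65 mm to either side, nuts 26 mm wide and studs rise to 133 mm and stop the handle at about 65 degrees either side of -x.
- spanner: Plain open-ended steel spanner, 170 mm, without a ring hole or ratchet: a bystander, not to be moved; origin at its middle underneath.
- leaf_pendant: Flat leaf-shaped silver pendant, 90 mm long, 6 mm thick: bystander; origin underneath.
- oval_pendant: Small flat silver pendant, 45 by 26 mm, 9 mm thick: bystander; origin underneath.
- bangle: Brass bangle ring, 66 mm across, 8 mm tall, lying flat: bystander; origin at its middle underneath.
- bench_block: Square steel bench block, 60 by 60 by 22 mm: bystander; origin underneath.
- hammer: Small hammer with a wooden handle, 220 mm long: bystander; origin at its middle underneath.
- felt_cone: Grey felt polishing bob, 28 mm across, standing with its thin shank up, 54 mm tall: bystander; origin underneath.
- jar: Amber glass jar with a dark lid, 56 mm across, 75 mm tall: bystander; origin underneath.
There are look-alikes about, which are no part of the job. What is shaped like the wrench but turquoise is not meant.

How it is judged:
By the outcome, as a careful person would: the job done as asked, in the order asked, and still so for the second after the job is handed in, with the robot touching nothing.
It also fails if it takes over 72 s, if anything falls off the work surface, if the arm or the gripper's body presses on something with over 40 N, if the wrist force passes 120 N, or if a joint passes its speed limit or range.

## Working session

There is one attempt and no reset: what is moved stays moved. The work goes in short steps, Python scripts to look and compute and a shell command to move; the robot and the scene stay as the last step left them, time stands still between calls to the robot, and variables do not carry over. Pictures are saved under pics/ and viewed, and the job is handed in when it is done.

```bash
mkdir -p pics; ls; python3 - <<'E'
from bench import *
import cv2
s=bot.state(); print({k:s[k] for k in('time_s','tcp_pos','tcp_rot','wrist_force','opening')})
for c in('scene','top'):
    im=read_camera(c); cv2.imwrite(f'pics/{c}0.png',im)
    k=get_calibration(c); print(c,k['K'],k['extrinsics'])
print(get_calibration('wrist'))
E
```

```text
pics
{'time_s': 0.0, 'tcp_pos': array([ 0.1824151 , -0.62307611,  0.23147238]), 'tcp_rot': array([-1.28822508e-03,  9.89869760e-01,  1.41972359e-01, -2.19349067e-04]), 'wrist_force': array([-0.01555017, -0.2355095 ,  1.26206967]), 'opening': 0.09305256266191234}
scene [[414.18739434   0.         317.8719878 ]
 [  0.         414.18739434 198.78867734]
 [  0.           0.           1.        ]] [[-0.39905258  0.75311635 -0.52304188  1.07899317]
 [ 0.91685931  0.33472065 -0.2175571   0.21616277]
 [ 0.01122711 -0.56637254 -0.82407287  1.00904779]
 [ 0.          0.          0.          1.        ]]
top [[478.77377095   0.         317.54455414]
 [  0.         478.77377095 189.74991213]
 [  0.           0.           1.        ]] [[-0.02789461 -0.99398409  0.10591279  0.38892808]
 [-0.99950962  0.0262268  -0.01710759 -0.00455189]
 [ 0.01422692 -0.10633806 -0.99422825  1.60451893]
 [ 0.          0.          0.          1.        ]]
{'K': array([[292.03944671,   0.        , 317.82762246],
       [  0.        , 292.03944671, 200.4822908 ],
       [  0.        ,   0.        ,   1.        ]]), 'mount': array([[ 1.62258928e-03, -9.55139772e-01, -2.96150948e-01,
         8.28614422e-02],
       [ 9.99998439e-01,  1.75679928e-03, -1.87073928e-04,
         8.96409249e-05],
       [ 6.98959521e-04, -2.96150182e-01,  9.55141132e-01,
        -1.52952158e-01],
       [ 0.00000000e+00,  0.00000000e+00,  0.00000000e+00,
         1.00000000e+00]])}
```

View pics/scene0.png

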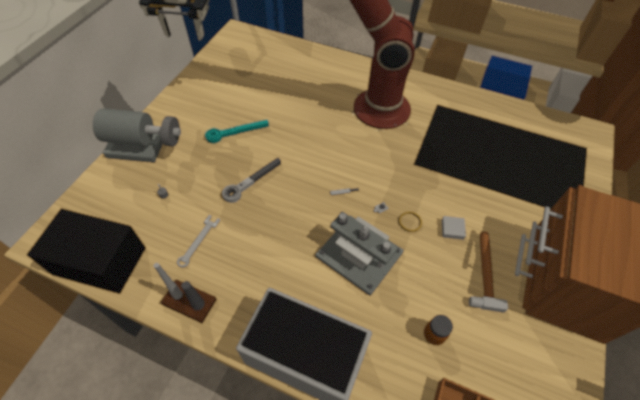

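View pics/top0.png

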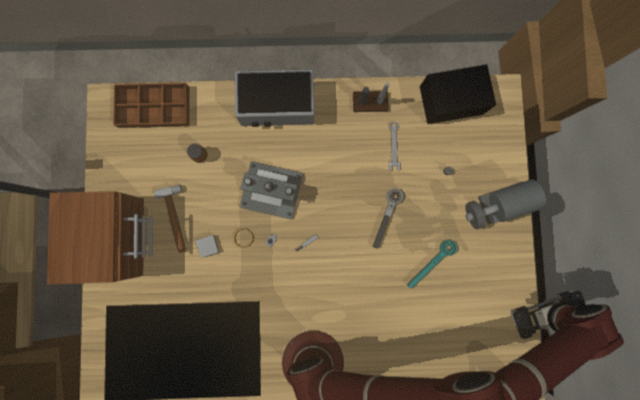

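```bash
python3 - <<'E'
from bench import *
import numpy as np
np.set_printoptions(precision=4,suppress=True)
for n in('wrench','wrench_grip','wrench_square','spindle_square','press','plate_face'):
  for c in('scene','top'):
    print(n,c,[(np.array(d['point']).round(4),round(d['score'],2)) for d in pinpoint(n,c)])
E
```

```text
wrench scene [(array([ 0.5337, -0.2877, -0.0001]), 0.83), (array([ 0.3572, -0.4557,  0.0006]), 0.61)]
wrench top [(array([ 0.5361, -0.2843,  0.0017]), 0.95), (array([ 0.3557, -0.4547, -0.0058]), 0.85)]
wrench_grip scene [(array([ 0.4481, -0.2505,  0.0125]), 0.77), (array([ 0.2948, -0.3883,  0.0124]), 0.59), (array([0.3837, 0.3366, 0.0016]), 0.43), (array([ 0.3846,  0.0061, -0.0003]), 0.22)]
wrench_grip top [(array([ 0.4486, -0.2464,  0.0109]), 0.58), (array([ 0.2957, -0.3872,  0.011 ]), 0.58), (array([0.3954, 0.1288, 0.002 ]), 0.27)]
wrench_square scene [(array([ 0.3557, -0.457 ,  0.01  ]), 0.64), (array([ 0.5293, -0.2908,  0.0081]), 0.42)]
wrench_square top [(array([ 0.3546, -0.4609,  0.0152]), 0.58), (array([ 0.5348, -0.2854,  0.0107]), 0.55), (array([0.4764, 0.4463, 0.0024]), 0.5)]
spindle_square scene [(array([0.5584, 0.1206, 0.1268]), 0.53)]
spindle_square top [(array([0.5643, 0.1223, 0.0007]), 0.65), (array([0.5607, 0.1234, 0.1214]), 0.63)]
press scene [(array([ 0.5601,  0.1269, -0.0033]), 0.97), (array([0.5619, 0.1232, 0.0769]), 0.25)]
press top [(array([0.5679, 0.1237, 0.005 ]), 0.57)]
plate_face scene [(array([0.5637, 0.1247, 0.0789]), 0.84)]
plate_face top [(array([0.565 , 0.1215, 0.0761]), 0.94)]
```

The ratchet wrench is grey with a dark handle: head at top (395,196), scene (232,190). The turquoise look-alike at top (448,247) and the open-ended spanner at top (393,145), which has no ring, are not it. I'll confirm in a crop and measure the yaw angles.

```bash
cat > h.py <<'E'
from bench import *
import numpy as np, cv2
from scipy.spatial.transform import Rotation as R
np.set_printoptions(precision=4,suppress=True)
def rot(q): return R.from_quat([q[1],q[2],q[3],q[0]])
def tgt_rot(az):  # tool x at azimuth az (deg), z down
    a=np.radians(az); x=np.array([np.cos(a),np.sin(a),0]); z=np.array([0,0,-1.]); y=np.cross(z,x)
    return R.from_matrix(np.c_[x,y,z])
def show():
    s=bot.state(); M=rot(s['tcp_rot']).as_matrix()
    print('t',round(s['time_s'],2),'tcp',s['tcp_pos'],'xaz',round(np.degrees(np.arctan2(M[1,0],M[0,0])),2),'z',M[:,2],'open',round(s['opening'],4),'F',s['wrist_force'].round(2),'T',s['wrist_torque'].round(3),'j',s['joints'].round(2))
    return s
def plan(pos,az,n=5,maxs=0.048,maxw=8.4,f=-1,lin=True):
    """ideal rows from here to pose"""
    s=bot.state(); p=s['tcp_pos'].copy(); r=rot(s['tcp_rot']); pos=np.array(pos,float); T=tgt_rot(az); rows=[]
    tot=max(np.linalg.norm(pos-p)/maxs,np.degrees((r.inv()*T).magnitude())/maxw)
    N=max(1,int(np.ceil(tot)))
    for i in range(N):
        w=(r.inv()*T).as_rotvec(); k=N-i
        d=r.inv().apply(pos-p)/k; w=np.degrees(w)/k
        row=np.r_[d.round(4),w.round(2),f]; rows.append(row)
        p=p+r.apply(d); r=r*R.from_rotvec(np.radians(w))
    print(N,'rows');
    for i in range(0,N,n): print('; '.join(' '.join(f'{v:g}' for v in q) for q in rows[i:i+n]))
def proj(cam,P):
    k=get_calibration(cam); 
    if cam=='wrist':
        s=bot.state(); E=np.eye(4);E[:3,:3]=rot(s['tcp_rot']).as_matrix();E[:3,3]=s['tcp_pos'];E=E@k['mount']
    else: E=k['extrinsics']
    q=np.linalg.inv(E)@np.r_[P,1]; u=k['K']@q[:3]; return u[:2]/u[2]
def back(cam,uv,z):
    k=get_calibration(cam)
    if cam=='wrist':
        s=bot.state(); E=np.eye(4);E[:3,:3]=rot(s['tcp_rot']).as_matrix();E[:3,3]=s['tcp_pos'];E=E@k['mount']
    else: E=k['extrinsics']
    d=E[:3,:3]@np.linalg.inv(k['K'])@np.r_[uv,1]; o=E[:3,3]; return o+d*(z-o[2])/d[2]
E
python3 - <<'E'
from h import *
im=cv2.imread('pics/top0.png')
a=cv2.resize(im[170:260,360:480],None,fx=5,fy=5,interpolation=cv2.INTER_CUBIC)
b=cv2.resize(im[155:225,230:310],None,fx=6,fy=6,interpolation=cv2.INTER_CUBIC)
cv2.imwrite('pics/cropw.png',a);cv2.imwrite('pics/cropp.png',b)
plan([.449,-.249,.23],156.5)
E
```

```text
17 rows
0.0212 -0.0168 0.0002 0 -0 -8.25 -1; 0.0234 -0.0135 0.0002 0 -0 -8.25 -1; 0.0251 -0.01 0.0002 0 -0 -8.25 -1; 0.0263 -0.0063 0.0002 0 -0 -8.25 -1; 0.0269 -0.0025 0.0002 0 -0 -8.25 -1
0.027 0.0014 0.0002 0 -0 -8.25 -1; 0.0265 0.0053 0.0002 0 -0 -8.25 -1; 0.0255 0.009 0.0002 0 -0 -8.25 -1; 0.0239 0.0126 0.0002 0 -0 -8.25 -1; 0.0219 0.0159 0.0002 0 -0 -8.25 -1
0.0194 0.0189 0.0002 0 -0 -8.25 -1; 0.0165 0.0214 0.0002 0 -0 -8.25 -1; 0.0132 0.0236 0.0002 0 -0 -8.25 -1; 0.0097 0.0252 0.0002 0 -0 -8.25 -1; 0.006 0.0264 0.0002 0 -0 -8.25 -1
0.0022 0.027 0.0002 0 -0 -8.25 -1; -0.0017 0.027 0.0002 0 -0 -8.25 -1
```

View pics/cropw.png

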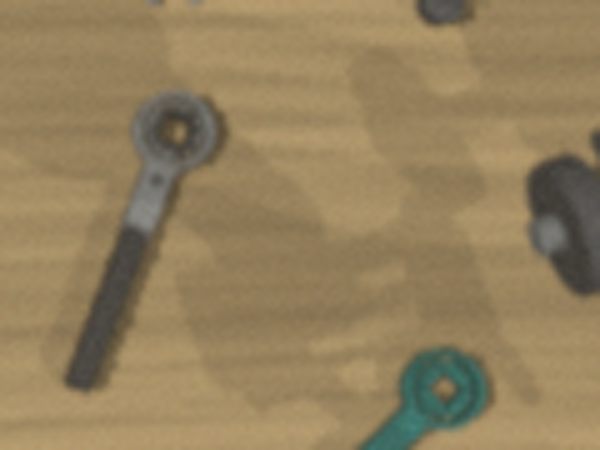

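View pics/cropp.png

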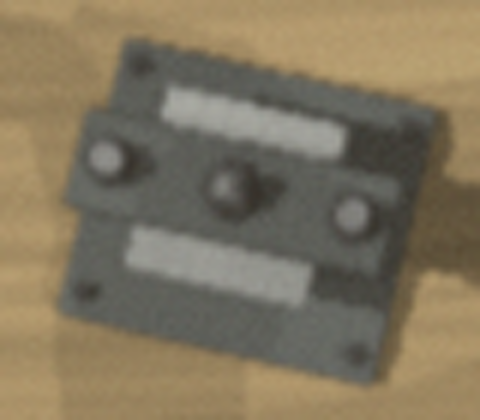

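The crop confirms it: grey ring head with a square hole at crop (177,131), dark handle down to (85,380). The turquoise one is separate. The press studs are at crop (106,158) and (351,215). Moving over the wrench.

```bash
python3 -m crank '0.021 -0.017 0 0 0 -8.3 -1; 0.023 -0.0135 0 0 0 -8.3 -1; 0.025 -0.01 0 0 0 -8.3 -1; 0.026 -0.006 0 0 0 -8.3 -1; 0.027 -0.0025 0 0 0 -8.3 -1' && python3 -m crank '0.027 0.0015 0 0 0 -8.3 -1; 0.0265 0.005 0 0 0 -8.3 -1; 0.0255 0.009 0 0 0 -8.3 -1; 0.024 0.0125 0 0 0 -8.3 -1; 0.022 0.016 0 0 0 -8.3 -1' ; python3 - <<'E'
from h import *
show()
plan([.449,-.249,.23],156.5)
a=back('top',(247.7,181.3),.133);b=back('top',(288.5,190.8),.133);c=back('top',(230+236/6,155+186/6),.137)
print(a,b,np.linalg.norm(a-b),(a+b)/2,c,'press yaw',np.degrees(np.arctan2(a[1]-b[1],a[0]-b[0]))-90)
h=back('top',(360+177/5,170+131/5),.02);e=back('top',(360+85/5,170+380/5),.024)
print(h,e,np.linalg.norm(h-e),np.degrees(np.arctan2(*(h-e)[1::-1])))
E
```

```text
time_s: 1.2
tcp_pos: [0.2569, -0.5139, 0.2319]
tcp_rot: [0.001, 0.871, 0.491, -0.003]
wrist_force: [0.3, 0.1, 0.6]
opening: 0.0928
time_s: 1.7
tcp_pos: [0.334, -0.3968, 0.2323]
tcp_rot: [0.002, 0.631, 0.776, -0.004]
wrist_force: [-0.1, -0.4, 0.2]
opening: 0.0929
t 1.7 tcp [ 0.334  -0.3968  0.2323] xaz 101.8 z [-0.0023 -0.0077 -1.    ] open 0.0929 F [-0.13 -0.44  0.15] T [-0.018 -0.172  0.015] j [ 1.13  0.44 -0.44  1.8   0.23  0.95  0.79]
7 rows
0.0173 0.0204 0.0001 -0.06 0.04 -7.81 -1; 0.0144 0.0226 0.0002 -0.06 0.04 -7.81 -1; 0.0112 0.0243 0.0002 -0.06 0.04 -7.81 -1; 0.0078 0.0256 0.0002 -0.06 0.04 -7.81 -1; 0.0042 0.0264 0.0003 -0.06 0.04 -7.81 -1
0.0006 0.0267 0.0003 -0.06 0.04 -7.81 -1; -0.0031 0.0266 0.0003 -0.06 0.04 -7.81 -1
[0.5776 0.1852 0.133 ] [0.5448 0.0599 0.133 ] 0.1295605510362769 [0.5612 0.1225 0.133 ] [0.5608 0.1184 0.137 ] press yaw -14.684750169543193
[ 0.5293 -0.2905  0.02  ] [ 0.3664 -0.2218  0.024 ] 0.17683714967841008 -22.87394481383272
```

```bash
python3 -m crank '0.017 0.0205 0 0 0 -8.3 -1; 0.014 0.0225 0 0 0 -8.3 -1; 0.011 0.024 0 0 0 -8.3 -1; 0.008 0.0255 0 0 0 -8.3 -1; 0.004 0.0265 0 0 0 -8.3 -1' && python3 -m crank '0.0005 0.0267 0.01 0 0 -7.8 -1; -0.003 0.0266 0.01 0 0 -7.8 -1; 0 0 0 0 0 0 -1' ; python3 - <<'E'
from h import *
s=show()
im=read_camera('wrist'); cv2.imwrite('pics/w1.png',im)
for n in('wrench','wrench_grip','wrench_square'):
    print(n,[(np.array(d['point']).round(4),round(d['score'],2)) for d in pinpoint(n,'wrist')])
plan([.449,-.249,.15],156.5)
E
```

```text
time_s: 2.2
tcp_pos: [0.4159, -0.2862, 0.2327]
tcp_rot: [0.001, 0.303, 0.953, -0.005]
wrist_force: [-0.5, -1.2, 0.1]
opening: 0.0926
time_s: 2.5
tcp_pos: [0.4495, -0.2373, 0.2132]
tcp_rot: [0.003, 0.161, 0.987, -0.005]
wrist_force: [0.1, 0.0, 0.6]
opening: 0.0931
t 2.5 tcp [ 0.4495 -0.2373  0.2132] xaz 161.41 z [ 0.0045 -0.0113 -0.9999] open 0.0931 F [0.14 0.02 0.65] T [ 0.081 -0.14  -0.034] j [ 0.93  0.5  -0.72  1.85  0.42  0.94  1.26]
wrench [(array([ 0.3557, -0.4567,  0.0015]), 0.79), (array([ 0.5327, -0.2876, -0.0009]), 0.71)]
wrench_grip [(array([ 0.4428, -0.2514,  0.0104]), 0.7), (array([ 0.2933, -0.3905,  0.0119]), 0.63)]
wrench_square [(array([ 0.3556, -0.4559,  0.0089]), 0.97), (array([ 0.5345, -0.2842,  0.011 ]), 0.83)]
2 rows
-0.0015 -0.0022 0.0319 -0.39 0.24 2.12 -1; -0.0018 -0.0024 0.0319 -0.39 0.24 2.12 -1
```

View pics/w1.png

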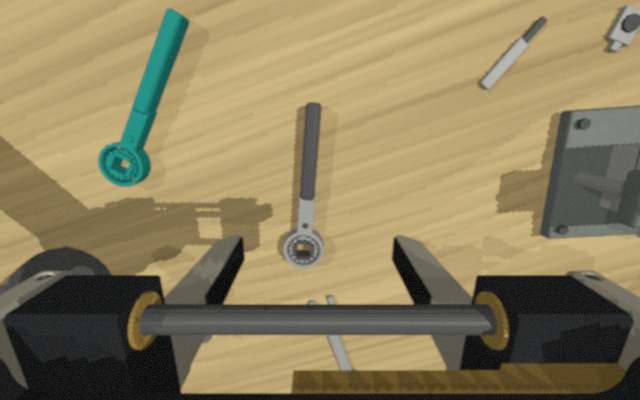

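```bash
python3 - <<'E'
from h import *
s=show()
im=cv2.imread('pics/w1.png')
a=cv2.resize(im[90:280,260:350],None,fx=4,fy=4,interpolation=cv2.INTER_CUBIC); 
b=cv2.resize(im[215:275,270:335],None,fx=9,fy=9,interpolation=cv2.INTER_CUBIC)
c=np.zeros((760,360+585,3),np.uint8); c[:,:360]=a; c[:540,360:]=b
cv2.imwrite('pics/w1c.png',cv2.resize(c,(746,600)))
E
```

```text
t 2.7 tcp [ 0.4474 -0.2428  0.2138] xaz 160.74 z [ 0.003  -0.0156 -0.9999] open 0.0929 F [-0.91 -0.09 -0.69] T [ 0.102 -0.097 -0.01 ] j [ 0.93  0.5  -0.72  1.85  0.42  0.94  1.26]
```

View pics/w1c.png

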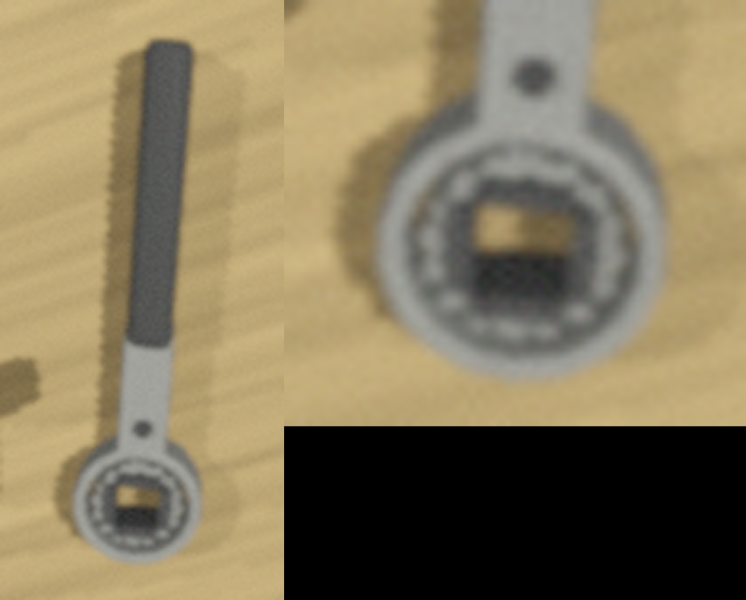

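```bash
python3 - <<'E'
from h import *
s=show()
im=read_camera('wrist'); cv2.imwrite('pics/w2.png',im)
show()
print([(np.array(d['point']).round(4),round(d['score'],2)) for d in pinpoint('wrench_square','wrist')])
# rectify onto plane z=.02, window along x .34-.58, y -.34..-.20 ; 3 px/mm
def rect(z,x0,x1,y0,y1,ppm,name):
    src=np.float32([proj('wrist',[x,y,z]) for x,y in((x1,y1),(x1,y0),(x0,y0),(x0,y1))])
    W=int((y1-y0)*1000*ppm);H=int((x1-x0)*1000*ppm)
    A=cv2.getPerspectiveTransform(src,np.float32([(0,0),(W,0),(W,H),(0,H)]))
    o=cv2.warpPerspective(im,A,(W,H),flags=cv2.INTER_CUBIC); cv2.imwrite(name,o)
rect(.022,.34,.58,-.33,-.19,2.5,'pics/w2r.png')
rect(.020,.49,.57,-.33,-.25,7,'pics/w2h.png')
E
```

```text
t 2.7 tcp [ 0.4474 -0.2428  0.2138] xaz 160.74 z [ 0.003  -0.0156 -0.9999] open 0.0929 F [-0.91 -0.09 -0.69] T [ 0.102 -0.097 -0.01 ] j [ 0.93  0.5  -0.72  1.85  0.42  0.94  1.26]
t 2.75 tcp [ 0.4473 -0.2429  0.2138] xaz 160.73 z [ 0.0032 -0.0156 -0.9999] open 0.0926 F [ 0.04 -0.57  0.31] T [ 0.016 -0.17  -0.019] j [ 0.93  0.5  -0.72  1.85  0.42  0.94  1.26]
[(array([ 0.5347, -0.2852,  0.0084]), 0.75), (array([ 0.395 ,  0.1344, -0.0012]), 0.74), (array([ 0.4434, -0.2508,  0.0096]), 0.64), (array([ 0.3525, -0.456 ,  0.0081]), 0.6)]
```

View pics/w2r.png

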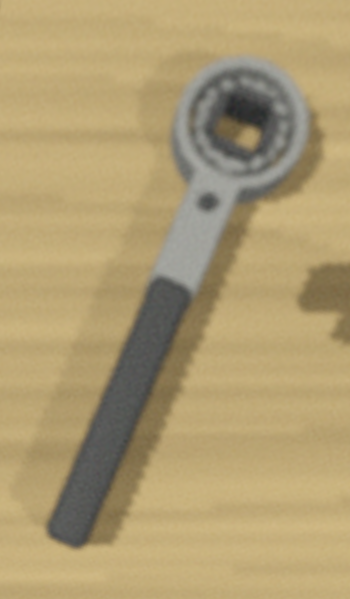

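View pics/w2h.png

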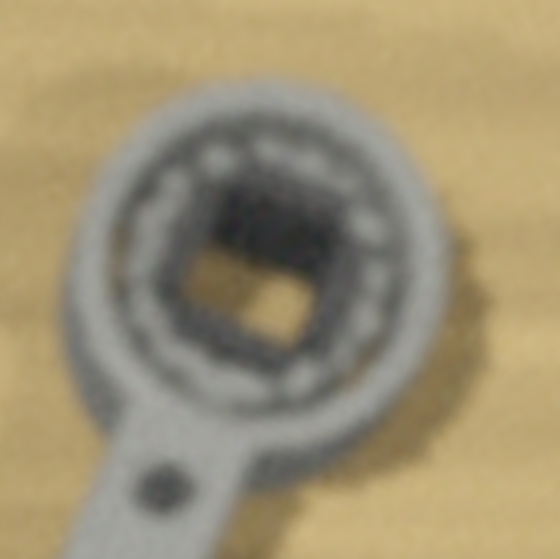

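Settled view: hole axis at (0.5305, -0.286), handle yaw -22.8°. The handle starts 71 mm from the axis, which matches the text. That puts the grip point at (0.4455, -0.2505), and the square is nearly in line with the handle. Descending.

```bash
python3 - <<'E'
from h import *
plan([.4455,-.2505,.06],157.2,maxs=.04)
E
```

```text
4 rows
0.0001 -0.0014 0.0385 -0.19 0.12 0.88 -1; 0 -0.0016 0.0385 -0.19 0.12 0.88 -1; -0.0001 -0.0017 0.0385 -0.19 0.12 0.88 -1; -0.0002 -0.0018 0.0385 -0.19 0.12 0.88 -1
```

```bash
python3 -m crank '0 -0.0015 0.0385 -0.2 0.1 0.9 -1; 0 -0.0016 0.0385 -0.2 0.1 0.9 -1; 0 -0.0017 0.0385 -0.2 0.1 0.9 -1; 0 -0.0018 0.03 -0.2 0.1 0.9 -1; 0 0 0 0 0 0 -1'; python3 - <<'E'
from h import *
show()
plan([.4455,-.2505,.017],157.2,maxs=.015)
im=read_camera('wrist'); cv2.imwrite('pics/w3.png',im)
E
```

```text
time_s: 3.3
tcp_pos: [0.4467, -0.2589, 0.0673]
tcp_rot: [0.005, 0.206, 0.978, -0.003]
wrist_force: [-0.4, 0.5, -0.2]
opening: 0.093
t 3.3 tcp [ 0.4467 -0.2589  0.0673] xaz 156.18 z [ 0.0094 -0.0085 -0.9999] open 0.093 F [-0.42  0.46 -0.2 ] T [ 0.051 -0.033  0.033] j [ 0.83  0.7  -0.53  1.98  0.61  0.62  1.04]
4 rows
0.0013 0.0018 0.0126 -0.06 0.17 -0.26 -1; 0.0012 0.0018 0.0126 -0.06 0.17 -0.26 -1; 0.0012 0.0018 0.0126 -0.06 0.17 -0.26 -1; 0.0011 0.0018 0.0126 -0.06 0.17 -0.26 -1
```

View pics/w3.png

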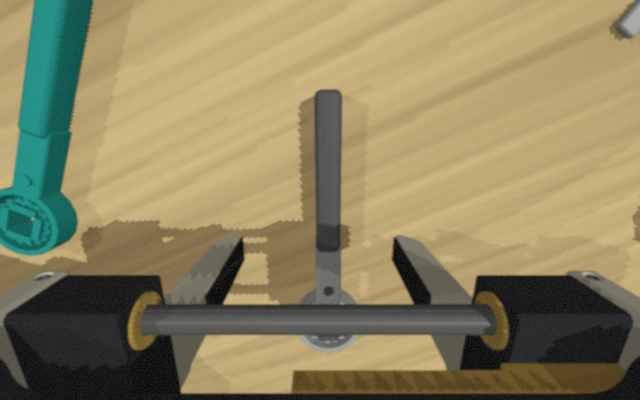

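The wrench stands upright in the frame (handle at column ~328, head at (328,320)) between the fingers. Going down the last 50 mm.

```bash
python3 -m crank '0.0013 0.0018 0.0126 0 0.2 -0.3 -1; 0.0012 0.0018 0.0126 0 0.2 -0.3 -1; 0.0012 0.0018 0.0126 0 0.2 -0.3 -1; 0.0011 0.0018 0.01 0 0.1 -0.3 -1; 0 0 0 0 0 0 -1'; python3 - <<'E'
from h import *
show()
plan([.4455,-.2505,.017],157.0,maxs=.015)
E
```

```text
time_s: 3.85
tcp_pos: [0.4505, -0.2521, 0.0224]
tcp_rot: [0.006, 0.196, 0.981, -0.004]
wrist_force: [-0.5, 0.0, 0.2]
opening: 0.0929
t 3.85 tcp [ 0.4505 -0.2521  0.0224] xaz 157.44 z [ 0.0096 -0.0092 -0.9999] open 0.0929 F [-0.45  0.02  0.15] T [ 0.05  -0.097  0.038] j [ 0.77  0.77 -0.46  2.    0.69  0.52  0.98]
1 rows
0.0053 -0.0005 0.0054 -0.27 0.71 0.43 -1
```

```bash
python3 -m crank '0.0053 -0.0005 0.0052 -0.3 0.7 0.4 -1; 0.001 0 0.001 -0.2 0.4 0 -1; 0 0 0 0 0 0 1; 0 0 0 0 0 0 1; 0 0 0 0 0 0 1' ; python3 -m crank '0 0 0 0 0 0 1; 0 0 0 0 0 0 1; 0 0 0 0 0 0 1; 0 0 0 0 0 0 1; 0 0 0 0 0 0 1'; python3 - <<'E'
from h import *
show()
E
```

```text
time_s: 4.35
tcp_pos: [0.4447, -0.2502, 0.0163]
tcp_rot: [-0.003, 0.199, 0.98, 0.003]
wrist_force: [0.2, -0.0, -0.3]
opening: 0.0735
time_s: 4.85
tcp_pos: [0.4451, -0.2504, 0.0169]
tcp_rot: [-0.002, 0.199, 0.98, 0.003]
wrist_force: [0.6, 0.3, -0.5]
opening: 0.0336
t 4.85 tcp [ 0.4451 -0.2504  0.0169] xaz 157.0 z [-0.0034  0.0063 -1.    ] open 0.0336 F [ 0.56  0.28 -0.49] T [ 0.005 -0.154  0.001] j [ 0.78  0.78 -0.47  2.    0.68  0.52  0.99]
```

```bash
python3 -m crank '0 0 0 0 0 0 1; 0 0 0 0 0 0 1; 0 0 0 0 0 0 1; 0 0 0 0 0 0 1; 0 0 0 0 0 0 1'; python3 -m crank '0 0 -0.01 0 0 0 1; 0 0 -0.03 0 0 0 1; 0 0 -0.04 0 0 0 1; 0 0 -0.04 0 0 0 1; 0 0 -0.03 0 0 0 1';python3 - <<'E'
from h import *
s=show()
# target hover: wrench at yaw -14.7 rel, axis over spindle; tool at 92mm behind
c=np.array([.561,.1225]); a=np.radians(-14.7); g=c-.092*np.array([np.cos(a),np.sin(a)]); print(g)
plan([*g,.19],165.3)
E
```

```text
time_s: 5.35
tcp_pos: [0.4451, -0.2504, 0.0169]
tcp_rot: [-0.002, 0.2, 0.98, 0.003]
wrist_force: [0.2, -0.7, 0.0]
opening: 0.0175
time_s: 5.85
tcp_pos: [0.4395, -0.2493, 0.1672]
tcp_rot: [-0.013, 0.199, 0.98, 0.005]
wrist_force: [0.6, -0.2, -2.8]
opening: 0.0179
t 5.85 tcp [ 0.4395 -0.2493  0.1672] xaz 157.1 z [-0.0225  0.015  -0.9996] open 0.0179 F [ 0.55 -0.24 -2.78] T [ 0.025 -0.177  0.032] j [ 0.93  0.57 -0.68  1.88  0.45  0.88  1.19]
[0.472  0.1458]
9 rows
0.0138 0.0419 -0.002 0.04 -0.17 -0.91 -1; 0.0131 0.0421 -0.002 0.04 -0.17 -0.91 -1; 0.0125 0.0423 -0.0021 0.04 -0.17 -0.91 -1; 0.0118 0.0425 -0.0022 0.04 -0.17 -0.91 -1; 0.0111 0.0426 -0.0022 0.04 -0.17 -0.91 -1
0.0104 0.0428 -0.0023 0.04 -0.17 -0.91 -1; 0.0097 0.043 -0.0024 0.04 -0.17 -0.91 -1; 0.009 0.0431 -0.0024 0.04 -0.17 -0.91 -1; 0.0083 0.0433 -0.0025 0.04 -0.17 -0.91 -1
```

```bash
python3 -m crank '0.004 0.012 -0.004 0 -0.3 0 1; 0.009 0.028 -0.004 0 -0.4 -0.5 1; 0.01 0.032 -0.004 0 -0.3 -0.8 1; 0.01 0.032 -0.003 0 -0.2 -0.8 1; 0.009 0.032 -0.002 0 -0.2 -0.8 1' && python3 -m crank '0.009 0.032 -0.002 0 -0.2 -0.8 1; 0.009 0.032 -0.002 0 -0.2 -0.8 1; 0.008 0.032 -0.002 0 -0.2 -0.8 1; 0.008 0.03 -0.002 0 0 -0.8 1; 0.007 0.02 0 0 0 -0.4 1';python3 - <<'E'
from h import *
s=show()
plan([.472,.1458,.19],165.3,maxs=.03,f=1)
E
```

```text
time_s: 6.35
tcp_pos: [0.4484, -0.1064, 0.1853]
tcp_rot: [-0.001, 0.179, 0.984, 0.001]
wrist_force: [0.9, -0.3, -3.3]
opening: 0.0173
time_s: 6.85
tcp_pos: [0.4473, 0.0569, 0.1883]
tcp_rot: [-0.003, 0.142, 0.99, 0.0]
wrist_force: [1.1, -0.2, -3.1]
opening: 0.0179
t 6.85 tcp [0.4473 0.0569 0.1883] xaz 163.67 z [-0.0063  0.0014 -1.    ] open 0.0179 F [ 1.1  -0.25 -3.09] T [ 0.079 -0.095 -0.091] j [ 0.35  0.46 -0.75  2.01  0.42  0.83  0.66]
4 rows
0.0003 0.0231 -0.0004 -0 -0.09 -0.41 1; 0.0002 0.0231 -0.0004 -0 -0.09 -0.41 1; -0 0.0231 -0.0004 -0 -0.09 -0.41 1; -0.0002 0.0231 -0.0004 -0 -0.09 -0.41 1
```

```bash
python3 -m crank '0 0.023 0 0 0 -0.4 1; 0 0.023 0 0 -0.1 -0.4 1; 0 0.023 0 0 -0.1 -0.4 1; 0 0.018 0 0 0 -0.4 1; 0 0 0 0 0 0 1';python3 - <<'E'
from h import *
s=show()
im=read_camera('wrist'); cv2.imwrite('pics/w4.png',im)
im=read_camera('top'); cv2.imwrite('pics/t4.png',cv2.resize(im[140:240,200:330],None,fx=5,fy=5,interpolation=cv2.INTER_CUBIC))
im=read_camera('scene'); cv2.imwrite('pics/s4.png',cv2.resize(im[150:300,270:430],None,fx=4,fy=4,interpolation=cv2.INTER_CUBIC))
for n in('wrench','wrench_square','spindle_square','press'):
  for c in ('top','scene','wrist'):
    print(n,c,[(np.array(d['point']).round(4),round(d['score'],2)) for d in pinpoint(n,c)])
E
```

```text
time_s: 7.35
tcp_pos: [0.4598, 0.1502, 0.1819]
tcp_rot: [-0.01, 0.12, 0.993, -0.001]
wrist_force: [-0.5, -0.8, -2.8]
opening: 0.0177
t 7.35 tcp [0.4598 0.1502 0.1819] xaz 166.16 z [-0.0196 -0.     -0.9998] open 0.0177 F [-0.52 -0.78 -2.77] T [ 0.04   0.015 -0.069] j [ 0.14  0.52 -0.74  1.93  0.44  0.88  0.51]
wrench top [(array([ 0.3534, -0.4583, -0.0026]), 0.92), (array([0.6924, 0.36  , 0.0033]), 0.64), (array([0.5513, 0.1323, 0.1669]), 0.59)]
wrench scene [(array([0.5526, 0.125 , 0.1608]), 0.95), (array([ 0.3558, -0.4544, -0.0013]), 0.66), (array([0.5507, 0.1192, 0.1752]), 0.37)]
wrench wrist [(array([0.5527, 0.1273, 0.1635]), 0.74)]
wrench_square top [(array([ 0.3579, -0.4611,  0.0167]), 0.53), (array([0.5546, 0.1268, 0.1697]), 0.5)]
wrench_square scene [(array([0.5504, 0.1207, 0.1744]), 0.74), (array([0.5656, 0.1235, 0.0792]), 0.66), (array([ 0.3569, -0.4586,  0.0111]), 0.5)]
wrench_square wrist [(array([0.5534, 0.1282, 0.1734]), 0.71), (array([ 0.4727,  0.4424, -0.001 ]), 0.41)]
spindle_square top [(array([0.5602, 0.1233, 0.1197]), 0.5)]
spindle_square scene [(array([0.5557, 0.1194, 0.1275]), 0.59)]
spindle_square wrist [(array([0.4764, 0.4441, 0.0013]), 0.15)]
press top [(array([0.5671, 0.1225, 0.0025]), 0.84), (array([ 0.7039, -0.2986, -0.0004]), 0.53)]
press scene [(array([ 0.5603,  0.1238, -0.0023]), 0.98)]
press wrist []
```

View pics/w4.png

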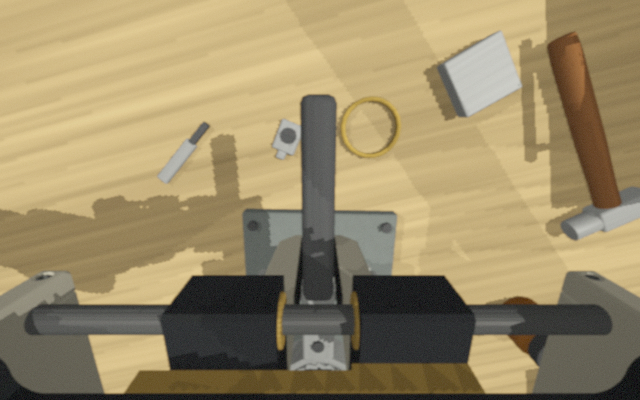

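View pics/t4.png

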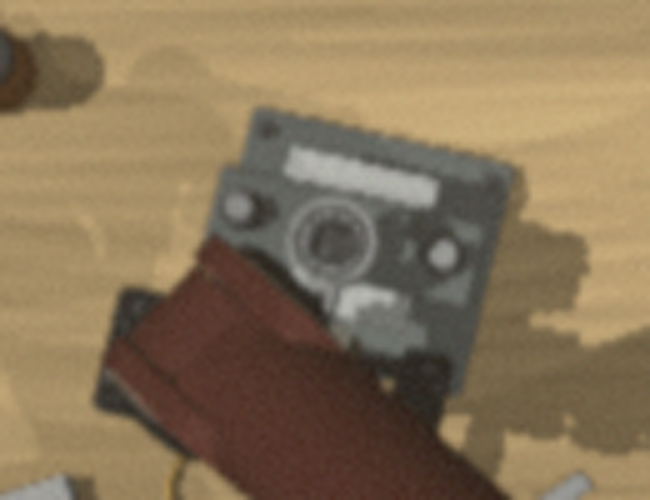

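View pics/s4.png

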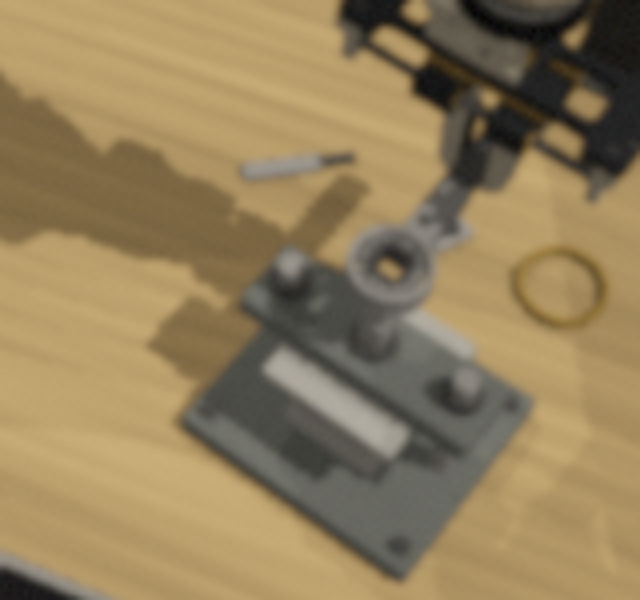

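```bash
python3 - <<'E'
from h import *
a=cv2.imread('pics/top0.png')[170:205,255:290]; b=cv2.imread('pics/scene0.png')[215:255,335:395]
cv2.imwrite('pics/n1.png',np.hstack([cv2.resize(a,(400,400),interpolation=cv2.INTER_CUBIC),cv2.resize(b,(600,400),interpolation=cv2.INTER_CUBIC)])[:, :].copy()[:, :800])
for P in ([.5612,.1225,.147],[.5612,.1225,.114],[.5612,.1225,.108]): print(P,proj('top',P),proj('scene',P))
print('ring top',back('top',(266.6,188.0),.183),back('scene',(367.5,215.8),.183))
E
```

```text
[0.5612, 0.1225, 0.147] [267.7023 185.5301] [363.8037 226.4664]
[0.5612, 0.1225, 0.114] [268.6439 186.7441] [362.4404 233.2595]
[0.5612, 0.1225, 0.108] [268.8107 186.9592] [362.2002 234.4562]
ring top [0.5496 0.1228 0.183 ] [0.5518 0.1244 0.183 ]
```

View pics/n1.png

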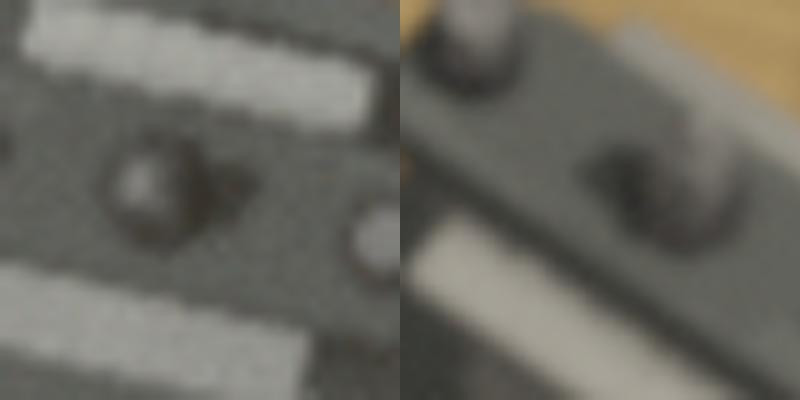

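```bash
python3 -m crank '-0.0058 0.0012 0 0 -0.5 0 1; -0.0057 0.0013 0 0 -0.5 0 1; 0 0 0 0 0 0 1; 0 0 0 0 0 0 1';python3 - <<'E'
from h import *
s=show()
im=read_camera('wrist'); cv2.imwrite('pics/w5.png',im)
im=read_camera('top'); cv2.imwrite('pics/t5.png',cv2.resize(im[165:210,240:300],None,fx=13,fy=13,interpolation=cv2.INTER_CUBIC))
im=read_camera('scene'); cv2.imwrite('pics/s5.png',cv2.resize(im[190:250,330:400],None,fx=10,fy=10,interpolation=cv2.INTER_CUBIC))
E
```

```text
time_s: 8.5
tcp_pos: [0.4746, 0.1463, 0.1827]
tcp_rot: [0.001, 0.123, 0.992, -0.003]
wrist_force: [-0.4, -0.1, -3.2]
opening: 0.0177
t 8.5 tcp [0.4746 0.1463 0.1827] xaz 165.82 z [ 0.0013 -0.0068 -1.    ] open 0.0177 F [-0.37 -0.07 -3.19] T [ 0.083 -0.024 -0.001] j [ 0.14  0.53 -0.72  1.91  0.46  0.87  0.51]
```

View pics/t5.png

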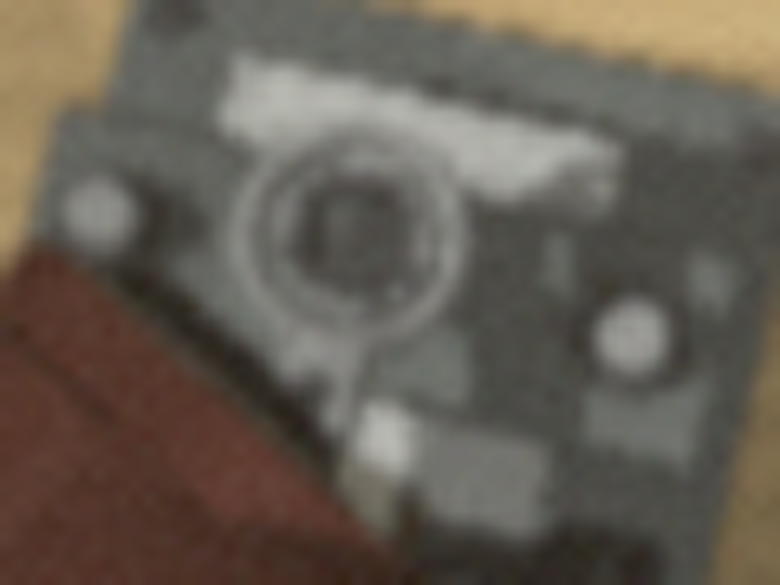

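View pics/s5.png

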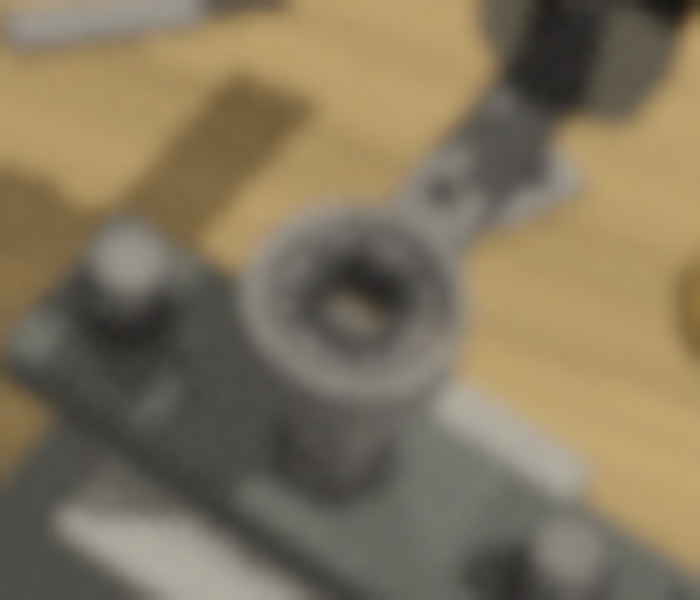

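View pics/w5.png

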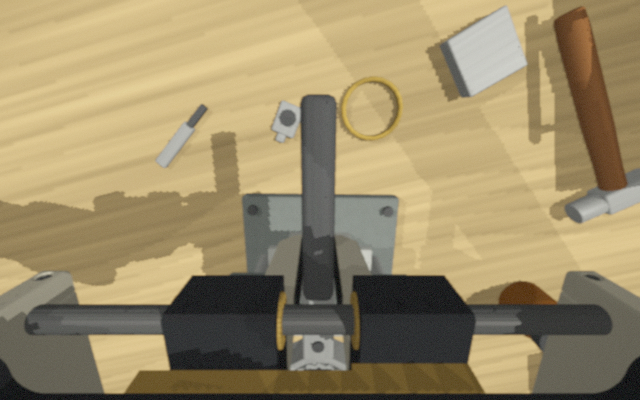

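```bash
python3 - <<'E'
from h import *
print('ring top',back('top',(266.85,183.15),.1857),back('scene',(365.5,219.7),.1857))
for z in(.133,): print('mid studs top',back('top',(268.2,186.2),z))
s=show()
M=rot(s['tcp_rot']).as_matrix(); print('kin axis',s['tcp_pos']-.092*M[:,0]+.007*M[:,2])
# studs in scene: left (127,265), right(568,545) in s5
a=back('scene',(330+12.7,190+26.0),.133);b=back('scene',(330+56.8,190+54.5),.133)
print('scene studs',a,b,(a+b)/2,np.linalg.norm(a-b),np.degrees(np.arctan2(a[1]-b[1],a[0]-b[0]))-90)
for z in (.0,.012,.02):
  a=back('wrist',(243,196),z);b=back('wrist',(398,197),z); m=(a+b)/2; d=(b-a)/np.linalg.norm(b-a)
  print(z,np.linalg.norm(a-b),'yaw',np.degrees(np.arctan2(d[1],d[0]))-90,'centre',m+np.array([d[1],-d[0],0])*.08)
E
```

```text
ring top [0.5638 0.1215 0.1857] [0.5656 0.1241 0.1857]
mid studs top [0.5607 0.1222 0.133 ]
t 8.65 tcp [0.4744 0.1463 0.1827] xaz 165.82 z [ 0.0012 -0.0069 -1.    ] open 0.0175 F [-0.55 -0.54 -2.98] T [ 0.084 -0.029 -0.055] j [ 0.14  0.53 -0.72  1.91  0.46  0.87  0.51]
kin axis [0.5636 0.1237 0.1759]
scene studs [0.5456 0.0624 0.133 ] [0.5776 0.1884 0.133 ] [0.5616 0.1254 0.133 ] 0.13004172822582832 -194.25307656211987
0.0 0.18561822334101105 yaw -14.366454479809093 centre [0.5684 0.1245 0.    ]
0.012 0.17897711495485966 yaw -14.366454479809107 centre [0.565  0.1253 0.012 ]
0.02 0.17454970936409211 yaw -14.366454479809107 centre [0.5627 0.1259 0.02  ]
```

```bash
python3 -m crank '0.0032 0.0002 0 -0.4 0 0 1; 0 0 0 0 0 0 1; 0 0 0 0 0 0 1';python3 - <<'E'
from h import *
s=show()
im=read_camera('top'); cv2.imwrite('pics/t6.png',cv2.resize(im[165:210,240:300],None,fx=13,fy=13,interpolation=cv2.INTER_CUBIC))
im=read_camera('scene'); cv2.imwrite('pics/s6.png',cv2.resize(im[190:250,330:400],None,fx=10,fy=10,interpolation=cv2.INTER_CUBIC))
M=rot(s['tcp_rot']).as_matrix(); print('kin axis',s['tcp_pos']-.092*M[:,0]+.007*M[:,2])
E
```

```text
time_s: 8.95
tcp_pos: [0.4706, 0.1473, 0.1826]
tcp_rot: [0.001, 0.123, 0.992, 0.0]
wrist_force: [0.1, 0.3, -2.9]
opening: 0.0177
t 8.95 tcp [0.4706 0.1473 0.1826] xaz 165.85 z [ 0.0025  0.0002 -1.    ] open 0.0177 F [ 0.11  0.31 -2.93] T [ 0.039 -0.066 -0.039] j [ 0.14  0.53 -0.73  1.92  0.45  0.86  0.51]
kin axis [0.5598 0.1248 0.1758]
```

View pics/t6.png

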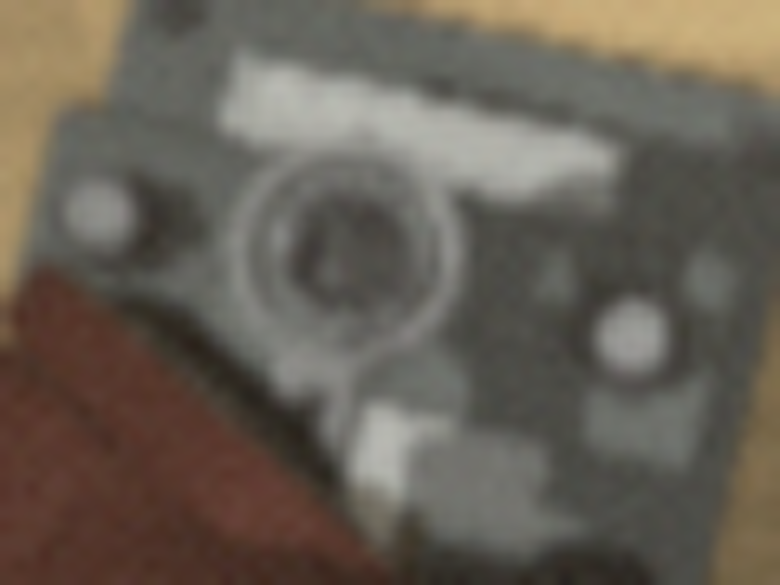

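View pics/s6.png

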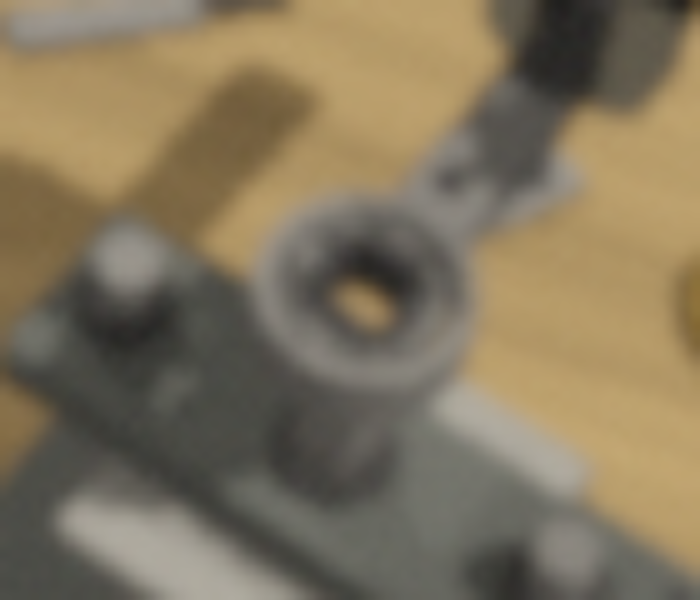

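```bash
python3 - <<'E'
from h import *
print('ring top',back('top',(266.8,184.5),.1857),back('scene',(366.5,218.6),.1857))
plan([.472,.147,.160],165.6,f=1,maxs=.01)
E
```

```text
ring top [0.5598 0.1218 0.1857] [0.5618 0.1252 0.1857]
3 rows
-0.0004 0 0.0075 0.02 0.04 0.08 1; -0.0005 0 0.0075 0.02 0.04 0.08 1; -0.0005 0 0.0075 0.02 0.04 0.08 1
```

```bash
python3 -m crank '-0.0004 0 0.007 0 0 0.1 1; 0 0 0.008 0 0 0.1 1; 0 0 0.007 0 0 0 1; 0 0 0.004 0 0 0 1; 0 0 0 0 0 0 1';python3 - <<'E'
from h import *
s=show()
im=read_camera('top'); a=cv2.resize(im[165:210,240:290],None,fx=8,fy=8,interpolation=cv2.INTER_CUBIC)
im=read_camera('scene'); b=cv2.resize(im[190:250,330:400],None,fx=5.7,fy=6,interpolation=cv2.INTER_CUBIC)
cv2.imwrite('pics/c7.png',np.hstack([a,b]))
M=rot(s['tcp_rot']).as_matrix(); print('kin axis',s['tcp_pos']-.092*M[:,0]+.007*M[:,2])
E
```

```text
time_s: 9.55
tcp_pos: [0.471, 0.1469, 0.1537]
tcp_rot: [0.001, 0.125, 0.992, 0.0]
wrist_force: [-0.7, -0.5, -2.9]
opening: 0.0177
t 9.55 tcp [0.471  0.1469 0.1537] xaz 165.61 z [ 0.0013 -0.0001 -1.    ] open 0.0177 F [-0.68 -0.52 -2.93] T [ 0.097  0.009 -0.015] j [ 0.12  0.56 -0.69  1.95  0.5   0.8   0.46]
kin axis [0.5601 0.1241 0.1468]
```

View pics/c7.png

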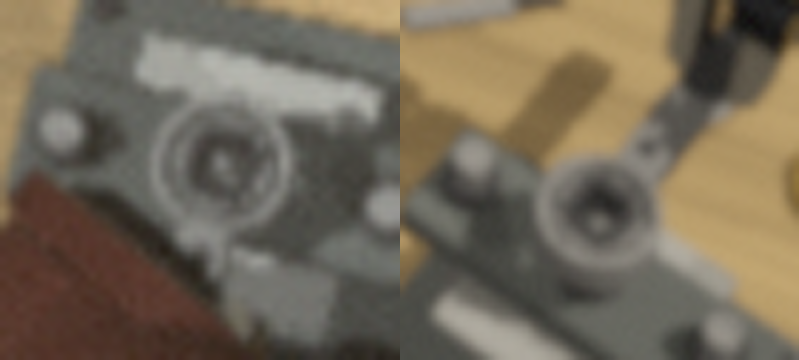

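The nose is inside the hole (top: light spot at (228,168), ring centre (222,162); scene: spot at (600,215)) with no contact force. Lowering gently.

```bash
python3 -m crank '0 0 0.003 0 0 0 1; 0 0 0.003 0 0 0 1; 0 0 0.003 0 0 0 1'; python3 - <<'E'
from h import *
s=show()
M=rot(s['tcp_rot']).as_matrix(); print('kin axis',s['tcp_pos']-.092*M[:,0]+.007*M[:,2])
E
```

```text
time_s: 9.95
tcp_pos: [0.4722, 0.1477, 0.1456]
tcp_rot: [0.002, 0.125, 0.992, 0.001]
wrist_force: [0.2, 0.5, -3.8]
opening: 0.0177
t 9.95 tcp [0.4722 0.1477 0.1456] xaz 165.6 z [ 0.0048  0.0013 -1.    ] open 0.0177 F [ 0.24  0.53 -3.82] T [ 0.036 -0.026  0.026] j [ 0.11  0.57 -0.68  1.96  0.51  0.78  0.45]
kin axis [0.5613 0.1248 0.139 ]
```

```bash
python3 -m crank '0 0 0.003 0 0 0 1; 0 0 0.003 0 0.2 0 1; 0 0 0.003 0 0.2 0 1;0 0 0.002 0 0 0 1'; python3 - <<'E'
from h import *
s=show()
im=read_camera('top'); a=cv2.resize(im[165:210,240:290],None,fx=8,fy=8,interpolation=cv2.INTER_CUBIC)
im=read_camera('scene'); b=cv2.resize(im[190:250,330:400],None,fx=5.7,fy=6,interpolation=cv2.INTER_CUBIC)
cv2.imwrite('pics/c8.png',np.hstack([a,b]))
M=rot(s['tcp_rot']).as_matrix(); print('kin axis',s['tcp_pos']-.092*M[:,0]+.007*M[:,2])
E
```

```text
time_s: 10.35
tcp_pos: [0.4723, 0.1476, 0.1336]
tcp_rot: [-0.001, 0.125, 0.992, 0.001]
wrist_force: [0.5, 0.2, -2.9]
opening: 0.0178
t 10.35 tcp [0.4723 0.1476 0.1336] xaz 165.59 z [-0.0024  0.0031 -1.    ] open 0.0178 F [ 0.5   0.21 -2.9 ] T [ 0.052  0.023 -0.006] j [ 0.1   0.6  -0.67  1.97  0.52  0.76  0.44]
kin axis [0.5614 0.1247 0.1263]
```

View pics/c8.png

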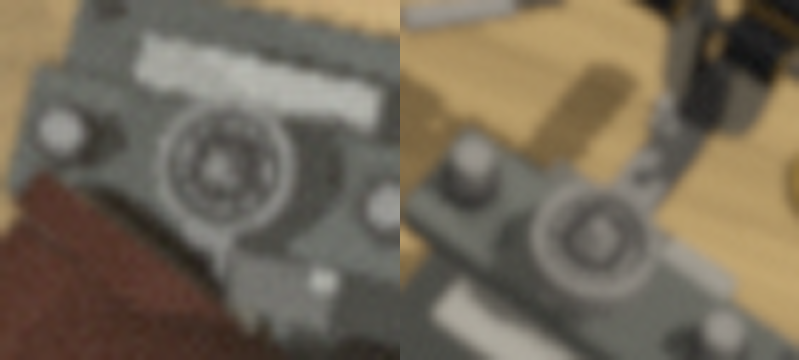

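The spindle stands up through the ring in both views. 2–3 mm left to the collar.

```bash
python3 -m crank '0 0 0.0015 0 0 0 1; 0 0 0.001 0 0 0 1; 0 0 0.001 0 0 0 1;0 0 0.0005 0 0 0 1'; python3 - <<'E'
from h import *
s=show()
E
```

```text
time_s: 10.85
tcp_pos: [0.4723, 0.148, 0.1301]
tcp_rot: [-0.001, 0.125, 0.992, 0.001]
wrist_force: [-2.0, -1.0, 1.8]
opening: 0.0178
t 10.85 tcp [0.4723 0.148  0.1301] xaz 165.61 z [-0.0016  0.003  -1.    ] open 0.0178 F [-1.98 -0.99  1.79] T [-0.181  0.072 -0.063] j [ 0.1   0.6  -0.67  1.97  0.53  0.75  0.44]
```

Seated: Fz rose from −2.9 to +1.8 N at TCP z 0.130, so the underside is about 0.113, on the collar. Now a helper for the strokes.

```bash
cat >> h.py <<'E'
C=np.array([.5612,.1251]); Y0=-14.4; RAD=.092
def st(d=None,n=5,z=.130,f=1):
    """report; d: per-row turn (deg, + = clockwise) -> rows following the circle"""
    s=bot.state(); M=rot(s['tcp_rot']).as_matrix(); p=s['tcp_pos']; F=s['wrist_force'];T=s['wrist_torque']
    az=np.degrees(np.arctan2(-M[1,0],-M[0,0])); r=p[:2]-C
    posaz=np.degrees(np.arctan2(-r[1],-r[0]))
    tq=r[0]*F[1]-r[1]*F[0]
    print('t',round(s['time_s'],2),'toolang',round(az-Y0,2),'posang',round(posaz-Y0,2),'r',round(np.linalg.norm(r)*1e3,1),'z',round(p[2]*1e3,1),'tilt',(M.T@[0,0,-1])[:2].round(4),'F',F.round(1),'T',T.round(2),'rxF',round(tq,3),'tot',round(tq+T[2],3))
    if d is not None:
        R0=rot(s['tcp_rot']); p=p.copy(); e=az; rows=[]
        for i in range(n):
            e2=az-d*(i+1); Tn=tgt_rot(e2+180); a=np.radians(e2)
            q=np.r_[C-RAD*np.array([np.cos(a),np.sin(a)]),z]
            sh=R0.inv().apply(q-p); w=np.degrees((R0.inv()*Tn).as_rotvec())
            rows.append(np.r_[sh.round(4),w.round(1)+0,f]); p=q;R0=Tn
        print('; '.join(' '.join(f'{v:g}' for v in q) for q in rows))
E
python3 -c "
from h import *
st(-5)"
```

```text
t 10.85 toolang 0.01 posang -0.03 r 91.8 z 130.1 tilt [-0.0023 -0.0025] F [-2.  -1.   1.8] T [-0.18  0.07 -0.06] rxF 0.133 tot 0.07
-0.0002 -0.0081 0.0001 0.2 -0.1 -5 1; -0.0004 -0.008 0 0 0 -5 1; -0.0004 -0.008 0 0 0 -5 1; -0.0004 -0.008 0 0 0 -5 1; -0.0004 -0.008 0 0 0 -5 1
```

```bash
python3 -m crank '-0.0002 -0.008 0 0.1 -0.1 -5 1; -0.0004 -0.008 0 0 0 -5 1; -0.0004 -0.008 0 0 0 -5 1; -0.0004 -0.008 0 0 0 -5 1; -0.0004 -0.008 0 0 0 -5 1';python3 -c "
from h import *
st(-5)"
```

```text
time_s: 11.35
tcp_pos: [0.4705, 0.106, 0.1306]
tcp_rot: [-0.0, -0.1, 0.995, -0.002]
wrist_force: [0.2, 0.1, -2.7]
opening: 0.0179
t 11.35 toolang 25.9 posang 26.32 r 92.7 z 130.6 tilt [-0.0013  0.0035] F [ 0.2  0.1 -2.7] T [-0.02 -0.14 -0.07] rxF -0.006 tot -0.071
-0.0011 -0.0073 0.0006 -0.2 -0.1 -5 1; -0.0004 -0.008 0 0 0 -5 1; -0.0004 -0.008 0 0 0 -5 1; -0.0004 -0.008 0 0 0 -5 1; -0.0004 -0.008 0 0 0 -5 1
```

```bash
python3 -m crank '-0.0011 -0.0075 0.0006 -0.2 -0.1 -5 1; -0.0004 -0.008 0 0 0 -5 1; -0.0004 -0.008 0.0003 0 0 -5 1; -0.0004 -0.008 0 0 0 -5 1; -0.0003 -0.006 0 0 0 -4 1';python3 -c "
from h import *
im=read_camera('top'); a=cv2.resize(im[165:210,240:290],None,fx=8,fy=8,interpolation=cv2.INTER_CUBIC)
im=read_camera('scene'); b=cv2.resize(im[190:250,330:400],None,fx=5.7,fy=6,interpolation=cv2.INTER_CUBIC)
cv2.imwrite('pics/c9.png',np.hstack([a,b]))
st(5)"
```

```text
time_s: 11.85
tcp_pos: [0.487, 0.0685, 0.1307]
tcp_rot: [-0.0, -0.312, 0.95, -0.002]
wrist_force: [-0.2, -0.4, -2.7]
opening: 0.0181
t 11.95 toolang 50.52 posang 51.65 r 93.4 z 130.5 tilt [-0.0013  0.0024] F [-1.4 -1.3 -0.9] T [ 0.    0.06 -0.05] rxF 0.015 tot -0.031
-0.0017 0.0099 0.0004 -0.1 -0.1 5 1; -0.0004 0.008 0 0 0 5 1; -0.0004 0.008 0 0 0 5 1; -0.0004 0.008 0 0 0 5 1; -0.0004 0.008 0 0 0 5 1
```

View pics/c9.png

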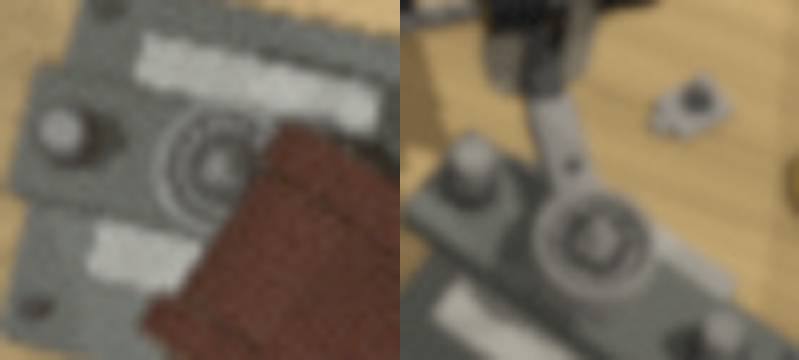

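Handle slipped to +50°, wrench still home. First driving stroke.

```bash
python3 -m crank '-0.0017 0.009 0.0004 -0.1 -0.1 5 1; -0.0004 0.008 0 0 0 5 1; -0.0004 0.008 0 0 0 5 1; -0.0004 0.008 0 0 0 5 1; -0.0004 0.008 0 0 0 5 1';python3 -c "
from h import *
st(5)"
```

```text
time_s: 12.45
tcp_pos: [0.47, 0.1084, 0.1308]
tcp_rot: [0.0, -0.084, 0.996, -0.0]
wrist_force: [0.1, 1.2, -3.9]
opening: 0.0179
t 12.45 toolang 23.99 posang 24.8 r 92.8 z 130.8 tilt [0.0001 0.0002] F [ 0.1  1.2 -3.9] T [ 0.34 -0.06  0.14] rxF -0.106 tot 0.03
-0.0011 0.0093 0.0008 0 0 5 1; -0.0004 0.008 0 0 0 5 1; -0.0004 0.008 0 0 0 5 1; -0.0004 0.008 0 0 0 5 1; -0.0004 0.008 0 0 0 5 1
```

```bash
python3 -m crank '-0.0011 0.009 0.0008 0 0 5 1; -0.0004 0.008 0 0 0 5 1; -0.0004 0.008 0 0 0 5 1; -0.0004 0.008 0 0 0 5 1; -0.0004 0.008 0 0 0 5 1';python3 -c "
from h import *
st(5)"; python3 -m crank '-0.0006 0.008 0.0003 0 0 5 1; -0.0004 0.008 0 0 0 5 1; -0.0004 0.008 0 0 0 5 1; -0.0004 0.008 0 0 0 5 1; -0.0004 0.008 0 0 0 5 1';python3 -c "
from h import *
st(5)"
```

```text
time_s: 12.95
tcp_pos: [0.4722, 0.1507, 0.1306]
tcp_rot: [0.002, 0.145, 0.989, -0.002]
wrist_force: [0.6, -0.7, -3.1]
opening: 0.0177
t 12.95 toolang -2.26 posang -1.62 r 92.6 z 130.6 tilt [0.004  0.0035] F [ 0.6 -0.7 -3.1] T [-0.02 -0.23  0.39] rxF 0.045 tot 0.434
-0.001 0.0091 0.0005 -0.2 0.2 5 1; -0.0004 0.008 0 0 0 5 1; -0.0004 0.008 0 0 0 5 1; -0.0004 0.008 0 0 0 5 1; -0.0004 0.008 0 0 0 5 1
time_s: 13.45
tcp_pos: [0.4924, 0.1877, 0.1302]
tcp_rot: [0.005, 0.362, 0.932, -0.002]
wrist_force: [1.6, -0.7, -3.2]
opening: 0.0176
t 13.45 toolang -28.04 posang -27.91 r 93.0 z 130.2 tilt [0.0102 0.0001] F [ 1.6 -0.7 -3.2] T [-0.13 -0.26  0.36] rxF -0.047 tot 0.315
-0.0013 0.0082 0.0002 0 0.6 5 1; -0.0004 0.008 0 0 0 5 1; -0.0004 0.008 0 0 0 5 1; -0.0004 0.008 0 0 0 5 1; -0.0004 0.008 0 0 0 5 1
```

```bash
python3 -m crank '-0.0013 0.008 0.0002 0 0.5 5 1; -0.0004 0.008 0 0 0 5 1; -0.0004 0.008 0 0 0 5 1; -0.0004 0.008 0 0 0 5 1; -0.0001 0.003 0 0 0 2 1';python3 -c "
from h import *
st(-5)
im=read_camera('scene'); cv2.imwrite('pics/s10.png',cv2.resize(im[170:300,290:430],None,fx=5,fy=4.6,interpolation=cv2.INTER_CUBIC))"
```

```text
time_s: 13.95
tcp_pos: [0.5219, 0.21, 0.1304]
tcp_rot: [0.003, 0.538, 0.843, -0.0]
wrist_force: [0.6, -1.6, -2.9]
opening: 0.0178
t 13.95 toolang -50.65 posang -50.77 r 93.5 z 130.4 tilt [ 0.0059 -0.0033] F [ 0.6 -1.6 -2.9] T [-0.22 -0.21  0.44] rxF 0.015 tot 0.452
-0.0019 -0.0082 0.0004 0.2 0.3 -5 1; -0.0004 -0.008 0 0 0 -5 1; -0.0004 -0.008 0 0 0 -5 1; -0.0004 -0.008 0 0 0 -5 1; -0.0004 -0.008 0 0 0 -5 1
```

View pics/s10.png

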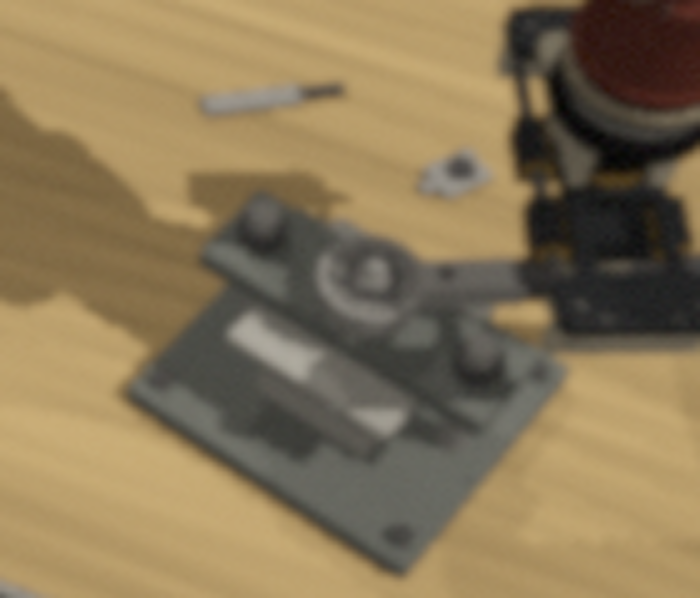

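```bash
python3 -m crank '-0.0019 -0.008 0.0004 0.2 0.3 -5 1; -0.0004 -0.008 0 0 0 -5 1; -0.0004 -0.008 0 0 0 -5 1; -0.0004 -0.008 0 0 0 -5 1; -0.0004 -0.008 0 0 0 -5 1';python3 -c "
from h import *
st(-5)";python3 -m crank '-0.0008 -0.008 0.0004 0 0 -5 1; -0.0006 -0.008 0 0 0 -5 1; -0.0006 -0.008 0 0 0 -5 1; -0.0006 -0.008 0 0 0 -5 1; -0.0006 -0.008 0 0 0 -5 1';python3 -c "
from h import *
st(-5)"
```

```text
time_s: 14.5
tcp_pos: [0.4895, 0.1846, 0.1306]
tcp_rot: [0.0, 0.335, 0.942, 0.0]
wrist_force: [1.4, -1.5, -2.9]
opening: 0.0181
t 14.5 toolang -24.73 posang -25.3 r 93.2 z 130.6 tilt [ 0.0007 -0.0007] F [ 1.4 -1.5 -2.9] T [-0.24 -0.3  -0.03] rxF 0.027 tot 0.0
-0.0016 -0.0089 0.0006 0 0 -5 1; -0.0004 -0.008 0 0 0 -5 1; -0.0004 -0.008 0 0 0 -5 1; -0.0004 -0.008 0 0 0 -5 1; -0.0004 -0.008 0 0 0 -5 1
time_s: 15.0
tcp_pos: [0.4711, 0.1463, 0.1308]
tcp_rot: [0.001, 0.116, 0.993, 0.0]
wrist_force: [2.3, -0.7, -3.4]
opening: 0.0179
t 15.0 toolang 1.09 posang 1.13 r 92.5 z 130.8 tilt [ 0.0016 -0.0012] F [ 2.3 -0.7 -3.4] T [ 0.03 -0.26 -0.07] rxF 0.014 tot -0.057
-0.0009 -0.008 0.0008 0.1 0.1 -5 1; -0.0004 -0.008 0 0 0 -5 1; -0.0004 -0.008 0 0 0 -5 1; -0.0004 -0.008 0 0 0 -5 1; -0.0004 -0.008 0 0 0 -5 1
```

```bash
python3 -m crank '-0.0009 -0.008 0.001 0 0 -5 1; -0.0005 -0.008 0.0003 0 0 -5 1; -0.0005 -0.008 0 0 0 -5 1; -0.0005 -0.008 0 0 0 -5 1; -0.0005 -0.008 0 0 0 -5 1';python3 -c "
from h import *
st(-5)";python3 -m crank '-0.0012 -0.008 0.0004 0 0 -5 1; -0.0006 -0.008 0 0 0 -5 1; -0.0006 -0.008 0 0 0 -5 1; -0.0006 -0.008 0 0 0 -5 1; -0.0004 -0.006 0 0 0 -4 1';python3 -c "
from h import *
st(5)"
```

```text
time_s: 15.5
tcp_pos: [0.4708, 0.1041, 0.1308]
tcp_rot: [0.002, -0.108, 0.994, -0.0]
wrist_force: [0.6, 0.2, -4.5]
opening: 0.0182
t 15.5 toolang 26.83 posang 27.49 r 92.8 z 130.8 tilt [0.0033 0.0005] F [ 0.6  0.2 -4.5] T [ 0.04 -0.21 -0.1 ] rxF -0.008 tot -0.11
-0.0012 -0.0069 0.0008 0 0.2 -5 1; -0.0004 -0.008 0 0 0 -5 1; -0.0004 -0.008 0 0 0 -5 1; -0.0004 -0.008 0 0 0 -5 1; -0.0004 -0.008 0 0 0 -5 1
time_s: 16.0
tcp_pos: [0.4876, 0.0674, 0.1309]
tcp_rot: [0.002, -0.318, 0.948, -0.001]
wrist_force: [0.7, 1.2, -4.0]
opening: 0.0178
t 16.0 toolang 51.48 posang 52.49 r 93.5 z 130.9 tilt [0.0024 0.0024] F [ 0.7  1.2 -4. ] T [-0.11 -0.26 -0.17] rxF -0.044 tot -0.217
-0.0019 0.0097 0.0009 -0.1 0.1 5 1; -0.0004 0.008 0 0 0 5 1; -0.0004 0.008 0 0 0 5 1; -0.0004 0.008 0 0 0 5 1; -0.0004 0.008 0 0 0 5 1
```

```bash
python3 -m crank '-0.0019 0.009 0.001 -0.1 0.1 5 1; -0.0005 0.008 0.0003 0 0 5 1; -0.0005 0.008 0 0 0 5 1; -0.0005 0.008 0 0 0 5 1; -0.0005 0.008 0 0 0 5 1';python3 -c "
from h import *
st(5)";python3 -m crank '-0.0011 0.009 0.0008 0 0 5 1; -0.0005 0.008 0.0003 0 0 5 1; -0.0005 0.008 0 0 0 5 1; -0.0005 0.008 0 0 0 5 1; -0.0005 0.008 0 0 0 5 1';python3 -c "
from h import *
st(5)"
```

```text
time_s: 16.5
tcp_pos: [0.4703, 0.1059, 0.1307]
tcp_rot: [-0.0, -0.094, 0.996, 0.001]
wrist_force: [1.7, 0.7, -3.3]
opening: 0.018
t 16.5 toolang 25.23 posang 26.31 r 92.9 z 130.7 tilt [-0.0003 -0.0029] F [ 1.7  0.7 -3.3] T [ 0.37 -0.18  0.15] rxF -0.029 tot 0.118
-0.0013 0.0098 0.0007 0.2 0 5 1; -0.0004 0.008 0 0 0 5 1; -0.0004 0.008 0 0 0 5 1; -0.0004 0.008 0 0 0 5 1; -0.0004 0.008 0 0 0 5 1
time_s: 17.0
tcp_pos: [0.4713, 0.1474, 0.1308]
tcp_rot: [0.001, 0.13, 0.992, 0.0]
wrist_force: [2.0, 0.2, -4.6]
opening: 0.0176
t 17.0 toolang -0.51 posang 0.48 r 92.6 z 130.8 tilt [ 0.0016 -0.0003] F [ 2.   0.2 -4.6] T [-0.01 -0.31  0.42] rxF -0.061 tot 0.361
-0.001 0.0096 0.0008 0 0.1 5 1; -0.0004 0.008 0 0 0 5 1; -0.0004 0.008 0 0 0 5 1; -0.0004 0.008 0 0 0 5 1; -0.0004 0.008 0 0 0 5 1
```

```bash
python3 -m crank '-0.001 0.009 0.001 0 0.1 5 1; -0.0005 0.008 0.0003 0 0 5 1; -0.0005 0.008 0 0 0 5 1; -0.0005 0.008 0 0 0 5 1';python3 -c "
from h import *
st(3)"
```

```text
time_s: 17.4
tcp_pos: [0.4851, 0.1781, 0.1305]
tcp_rot: [0.001, 0.303, 0.953, -0.0]
wrist_force: [1.4, -1.6, -2.8]
opening: 0.0179
t 17.4 toolang -20.93 posang -20.47 r 92.8 z 130.5 tilt [ 0.0021 -0.0002] F [ 1.4 -1.6 -2.8] T [-0.06 -0.33  0.35] rxF 0.047 tot 0.401
-0.0009 0.0056 0.0005 0 0.1 3 1; -0.0001 0.0048 0 0 0 3 1; -0.0001 0.0048 0 0 0 3 1; -0.0001 0.0048 0 0 0 3 1; -0.0001 0.0048 0 0 0 3 1
```

```bash
python3 -m crank '-0.0008 0.006 0.0008 0 0.1 3 1; -0.0003 0.005 0.0003 0 0 3 1; -0.0003 0.005 0 0 0 3 1; -0.0003 0.005 0 0 0 3 1';python3 -c "
from h import *
st(3)"
```

```text
time_s: 17.8
tcp_pos: [0.4983, 0.1937, 0.1303]
tcp_rot: [0.001, 0.403, 0.915, -0.001]
wrist_force: [0.2, -1.2, -2.7]
opening: 0.0178
t 17.8 toolang -33.09 posang -33.05 r 93.1 z 130.3 tilt [0.0023 0.0016] F [ 0.2 -1.2 -2.7] T [-0.07 -0.15  0.36] rxF 0.059 tot 0.422
-0.0012 0.0049 0.0003 -0.1 0.1 3 1; -0.0001 0.0048 0 0 0 3 1; -0.0001 0.0048 0 0 0 3 1; -0.0001 0.0048 0 0 0 3 1; -0.0001 0.0048 0 0 0 3 1
```

```bash
python3 -m crank '-0.0008 0.005 0.0006 0 0.1 3 1; -0.0003 0.005 0.0003 0 0 3 1; -0.0003 0.005 0 0 0 3 1; -0.0003 0.005 0 0 0 3 1; -0.0003 0.005 0 0 0 3 1';python3 -c "
from h import *
st(-5)"
```

```text
time_s: 18.3
tcp_pos: [0.5183, 0.2081, 0.1304]
tcp_rot: [0.001, 0.519, 0.855, -0.001]
wrist_force: [1.1, -1.6, -2.5]
opening: 0.0178
t 18.3 toolang -48.14 posang -48.26 r 93.4 z 130.4 tilt [0.002  0.0001] F [ 1.1 -1.6 -2.5] T [-0.06 -0.23  0.38] rxF -0.019 tot 0.357
-0.0018 -0.0082 0.0005 0 0.1 -5 1; -0.0004 -0.008 0 0 0 -5 1; -0.0004 -0.008 0 0 0 -5 1; -0.0004 -0.008 0 0 0 -5 1; -0.0004 -0.008 0 0 0 -5 1
```

Still running free (0.36–0.42 N m). Second return stroke.

```bash
python3 -m crank '-0.0018 -0.008 0.0005 0 0.1 -5 1; -0.0006 -0.008 0.0003 0 0 -5 1; -0.0006 -0.008 0 0 0 -5 1; -0.0006 -0.008 0 0 0 -5 1; -0.0006 -0.008 0 0 0 -5 1';python3 -c "
from h import *
st(-5)";python3 -m crank '-0.001 -0.008 0.0006 0 0 -5 1; -0.0006 -0.008 0.0003 0 0 -5 1; -0.0006 -0.008 0 0 0 -5 1; -0.0006 -0.008 0 0 0 -5 1; -0.0006 -0.008 0 0 0 -5 1';python3 -c "
from h import *
st(-5)"
```

```text
time_s: 18.8
tcp_pos: [0.4874, 0.1813, 0.1303]
tcp_rot: [0.0, 0.315, 0.949, 0.001]
wrist_force: [1.7, -2.5, -2.8]
opening: 0.018
t 18.8 toolang -22.28 posang -22.87 r 92.8 z 130.3 tilt [-0.0001 -0.0015] F [ 1.7 -2.5 -2.8] T [-0.28 -0.26 -0.04] rxF 0.09 tot 0.051
-0.0011 -0.009 0.0003 0.1 0 -5 1; -0.0004 -0.008 0 0 0 -5 1; -0.0004 -0.008 0 0 0 -5 1; -0.0004 -0.008 0 0 0 -5 1; -0.0004 -0.008 0 0 0 -5 1
time_s: 19.3
tcp_pos: [0.4702, 0.1423, 0.1305]
tcp_rot: [0.0, 0.095, 0.996, 0.001]
wrist_force: [1.4, -0.7, -3.3]
opening: 0.0181
t 19.3 toolang 3.53 posang 3.67 r 92.6 z 130.5 tilt [ 0.0007 -0.0017] F [ 1.4 -0.7 -3.3] T [-0.07 -0.23 -0.06] rxF 0.036 tot -0.023
-0.0009 -0.0078 0.0005 0.1 0 -5 1; -0.0004 -0.008 0 0 0 -5 1; -0.0004 -0.008 0 0 0 -5 1; -0.0004 -0.008 0 0 0 -5 1; -0.0004 -0.008 0 0 0 -5 1
```

```bash
python3 -m crank '-0.001 -0.008 0.001 0 0 -5 1; -0.0006 -0.008 0.0003 0 0 -5 1; -0.0006 -0.008 0.0003 0 0 -5 1; -0.0006 -0.008 0 0 0 -5 1; -0.0006 -0.008 0 0 0 -5 1';python3 -c "
from h import *
st(-5)";python3 -m crank '-0.0012 -0.007 0.001 0 0 -5 1; -0.0006 -0.008 0.0003 0 0 -5 1; -0.0006 -0.008 0 0 0 -5 1; -0.0006 -0.008 0 0 0 -5 1; -0.0004 -0.005 0 0 0 -3 1';python3 -c "
from h import *
st(5)"
```

```text
time_s: 19.8
tcp_pos: [0.4718, 0.1001, 0.1304]
tcp_rot: [0.001, -0.129, 0.992, 0.0]
wrist_force: [2.2, 0.4, -4.5]
opening: 0.0177
t 19.8 toolang 29.28 posang 30.01 r 92.8 z 130.4 tilt [0.0022 0.0001] F [ 2.2  0.4 -4.5] T [ 0.01 -0.23 -0.09] rxF 0.017 tot -0.077
-0.0012 -0.0068 0.0004 0 0.1 -5 1; -0.0004 -0.008 0 0 0 -5 1; -0.0004 -0.008 0 0 0 -5 1; -0.0004 -0.008 0 0 0 -5 1; -0.0004 -0.008 0 0 0 -5 1
time_s: 20.3
tcp_pos: [0.4892, 0.0654, 0.1305]
tcp_rot: [0.001, -0.329, 0.944, -0.001]
wrist_force: [-0.9, 1.2, -4.8]
opening: 0.0172
t 20.3 toolang 52.83 posang 54.1 r 93.5 z 130.5 tilt [0.0008 0.0032] F [-0.9  1.2 -4.8] T [ 0.21 -0.09 -0.01] rxF -0.141 tot -0.148
-0.0019 0.0101 0.0005 -0.2 0.1 5 1; -0.0004 0.008 0 0 0 5 1; -0.0004 0.008 0 0 0 5 1; -0.0004 0.008 0 0 0 5 1; -0.0004 0.008 0 0 0 5 1
```

```bash
python3 -m crank '-0.0019 0.009 0.0005 -0.1 0.1 5 1; -0.0005 0.008 0.0003 0 0 5 1; -0.0005 0.008 0 0 0 5 1; -0.0005 0.008 0 0 0 5 1';python3 -c "
from h import *
st(3)"
```

```text
time_s: 20.7
tcp_pos: [0.473, 0.0949, 0.1305]
tcp_rot: [-0.001, -0.151, 0.989, -0.0]
wrist_force: [-1.3, 1.0, -1.5]
opening: 0.018
t 20.7 toolang 31.79 posang 33.3 r 93.2 z 130.5 tilt [-0.0025 -0.0002] F [-1.3  1.  -1.5] T [0.08 0.11 0.07] rxF -0.123 tot -0.049
-0.0013 0.0073 0.0005 0 -0.1 3 1; -0.0001 0.0048 0 0 0 3 1; -0.0001 0.0048 0 0 0 3 1; -0.0001 0.0048 0 0 0 3 1; -0.0001 0.0048 0 0 0 3 1
```

```bash
python3 -m crank '-0.0011 0.0065 0.0006 0 0 3 1; -0.0003 0.005 0.0003 0 0 3 1; -0.0003 0.005 0 0 0 3 1';python3 -c "
from h import *
st(3)"
```

```text
time_s: 21.0
tcp_pos: [0.4695, 0.1109, 0.1305]
tcp_rot: [-0.001, -0.068, 0.998, -0.002]
wrist_force: [1.3, -0.6, -2.2]
opening: 0.018
t 21.0 toolang 22.24 posang 23.17 r 92.8 z 130.5 tilt [-0.0021  0.0031] F [ 1.3 -0.6 -2.2] T [-0.2  -0.23  0.13] rxF 0.078 tot 0.204
-0.0009 0.0063 0.0005 -0.2 -0.1 3 1; -0.0001 0.0048 0 0 0 3 1; -0.0001 0.0048 0 0 0 3 1; -0.0001 0.0048 0 0 0 3 1; -0.0001 0.0048 0 0 0 3 1
```

```bash
python3 -m crank '-0.0008 0.006 0.0006 0 0 3 1; -0.0003 0.005 0.0003 0 0 3 1';python3 -c "
from h import *
st(2)"
```

```text
time_s: 21.2
tcp_pos: [0.4685, 0.1207, 0.13]
tcp_rot: [-0.001, -0.014, 1.0, -0.004]
wrist_force: [0.2, -1.2, -0.5]
opening: 0.0177
t 21.2 toolang 16.0 posang 17.1 r 92.8 z 130.0 tilt [-0.002   0.0071] F [ 0.2 -1.2 -0.5] T [-0.07 -0.27  0.24] rxF 0.114 tot 0.354
-0.0009 0.005 0 -0.4 -0.1 2 1; -0.0001 0.0032 0 0 0 2 1; -0.0001 0.0032 0 0 0 2 1; -0.0001 0.0032 0 0 0 2 1; -0.0001 0.0032 0 0 0 2 1
```

```bash
python3 -m crank '-0.0008 0.004 0 -0.2 0 2 1; -0.0002 0.0033 0 -0.1 0 2 1';python3 -c "
from h import *
st(2)"
```

```text
time_s: 21.4
tcp_pos: [0.4685, 0.1274, 0.1305]
tcp_rot: [-0.001, 0.022, 1.0, -0.002]
wrist_force: [0.9, -2.2, -3.0]
opening: 0.0178
t 21.4 toolang 11.92 posang 12.95 r 92.7 z 130.5 tilt [-0.0015  0.0047] F [ 0.9 -2.2 -3. ] T [-0.05 -0.32  0.31] rxF 0.198 tot 0.509
-0.0008 0.0049 0.0004 -0.3 -0.1 2 1; -0.0001 0.0032 0 0 0 2 1; -0.0001 0.0032 0 0 0 2 1; -0.0001 0.0032 0 0 0 2 1; -0.0001 0.0032 0 0 0 2 1
```

```bash
python3 -m crank '-0.0006 0.0035 0 -0.1 0 2 1; -0.0002 0.0033 0 0 0 2 1';python3 -c "
from h import *
st(2)"
```

```text
time_s: 21.6
tcp_pos: [0.4689, 0.134, 0.1306]
tcp_rot: [-0.001, 0.057, 0.998, -0.002]
wrist_force: [1.3, -0.5, -4.2]
opening: 0.0176
t 21.6 toolang 7.9 posang 8.92 r 92.7 z 130.6 tilt [-0.0009  0.0042] F [ 1.3 -0.5 -4.2] T [-0.02 -0.28  0.34] rxF 0.033 tot 0.374
-0.0007 0.0049 0.0006 -0.2 0 2 1; -0.0001 0.0032 0 0 0 2 1; -0.0001 0.0032 0 0 0 2 1; -0.0001 0.0032 0 0 0 2 1; -0.0001 0.0032 0 0 0 2 1
```

```bash
python3 -m crank '-0.0006 0.0035 0 -0.1 0 2 1; -0.0002 0.0033 0 0 0 2 1';python3 -c "
from h import *
st(2)"
```

```text
time_s: 21.8
tcp_pos: [0.4698, 0.1405, 0.1306]
tcp_rot: [-0.0, 0.092, 0.996, -0.002]
wrist_force: [2.2, -0.1, -3.6]
opening: 0.0177
t 21.8 toolang 3.89 posang 4.85 r 92.6 z 130.6 tilt [-0.0005  0.0033] F [ 2.2 -0.1 -3.6] T [-0.04 -0.29  0.37] rxF -0.022 tot 0.347
-0.0007 0.0048 0.0005 -0.2 0 2 1; -0.0001 0.0032 0 0 0 2 1; -0.0001 0.0032 0 0 0 2 1; -0.0001 0.0032 0 0 0 2 1; -0.0001 0.0032 0 0 0 2 1
```

```bash
python3 -m crank '-0.0006 0.0035 0.0004 -0.1 0 2 1; -0.0002 0.0033 0 0 0 2 1; -0.0002 0.0033 0 0 0 2 1';python3 -c "
from h import *
st(2)"
```

```text
time_s: 22.1
tcp_pos: [0.472, 0.1502, 0.1304]
tcp_rot: [0.0, 0.143, 0.99, -0.001]
wrist_force: [0.8, -1.2, -3.9]
opening: 0.0184
t 22.1 toolang -2.1 posang -1.3 r 92.7 z 130.4 tilt [0.0007 0.0026] F [ 0.8 -1.2 -3.9] T [-0.03 -0.21  0.29] rxF 0.082 tot 0.373
-0.0007 0.0045 0.0004 -0.1 0 2 1; -0.0001 0.0032 0 0 0 2 1; -0.0001 0.0032 0 0 0 2 1; -0.0001 0.0032 0 0 0 2 1; -0.0001 0.0032 0 0 0 2 1
```

```bash
python3 -m crank '-0.0006 0.0035 0.0004 -0.1 0 2 1; -0.0002 0.0033 0 0 0 2 1';python3 -c "
from h import *
st(2)"
```

```text
time_s: 22.3
tcp_pos: [0.474, 0.1565, 0.1303]
tcp_rot: [0.0, 0.178, 0.984, -0.001]
wrist_force: [0.8, -1.7, -3.3]
opening: 0.0179
t 22.3 toolang -6.08 posang -5.41 r 92.7 z 130.3 tilt [0.0011 0.0014] F [ 0.8 -1.7 -3.3] T [-0.11 -0.29  0.36] rxF 0.121 tot 0.482
-0.0007 0.0043 0.0002 -0.1 0.1 2 1; -0.0001 0.0032 0 0 0 2 1; -0.0001 0.0032 0 0 0 2 1; -0.0001 0.0032 0 0 0 2 1; -0.0001 0.0032 0 0 0 2 1
```

```bash
python3 -m crank '-0.0006 0.0035 0.0004 -0.1 0 2 1; -0.0002 0.0033 0 0 0 2 1';python3 -c "
from h import *
st(2)"
```

```text
time_s: 22.5
tcp_pos: [0.4764, 0.1627, 0.1302]
tcp_rot: [0.001, 0.212, 0.977, -0.0]
wrist_force: [0.8, -1.4, -2.3]
opening: 0.0176
t 22.5 toolang -10.07 posang -9.51 r 92.7 z 130.2 tilt [0.0017 0.0003] F [ 0.8 -1.4 -2.3] T [-0.15 -0.3   0.31] rxF 0.09 tot 0.401
-0.0008 0.0041 0.0002 0 0.1 2 1; -0.0001 0.0032 0 0 0 2 1; -0.0001 0.0032 0 0 0 2 1; -0.0001 0.0032 0 0 0 2 1; -0.0001 0.0032 0 0 0 2 1
```

```bash
python3 -m crank '-0.0006 0.0035 0.0003 -0.1 0 2 1; -0.0002 0.0033 0 0 0 2 1';python3 -c "
from h import *
st(2)"
```

```text
time_s: 22.7
tcp_pos: [0.4793, 0.1685, 0.1302]
tcp_rot: [0.001, 0.246, 0.969, 0.0]
wrist_force: [0.6, -0.9, -2.5]
opening: 0.0177
t 22.7 toolang -14.04 posang -13.54 r 92.7 z 130.2 tilt [ 0.0021 -0.0009] F [ 0.6 -0.9 -2.5] T [-0.16 -0.37  0.34] rxF 0.049 tot 0.391
-0.0008 0.004 0.0002 0.1 0.1 2 1; -0.0001 0.0032 0 0 0 2 1; -0.0001 0.0032 0 0 0 2 1; -0.0001 0.0032 0 0 0 2 1; -0.0001 0.0032 0 0 0 2 1
```

```bash
python3 -m crank '-0.0006 0.0035 0.0003 0 0 2 1; -0.0002 0.0033 0 0 0 2 1';python3 -c "
from h import *
st(2)"
```

```text
time_s: 22.9
tcp_pos: [0.4826, 0.1744, 0.1301]
tcp_rot: [0.001, 0.28, 0.96, 0.0]
wrist_force: [0.9, -0.7, -2.6]
opening: 0.018
t 22.9 toolang -18.11 posang -17.7 r 92.8 z 130.1 tilt [ 0.0022 -0.0006] F [ 0.9 -0.7 -2.6] T [-0.12 -0.26  0.36] rxF 0.013 tot 0.376
-0.0008 0.0039 0.0001 0 0.1 2 1; -0.0001 0.0032 0 0 0 2 1; -0.0001 0.0032 0 0 0 2 1; -0.0001 0.0032 0 0 0 2 1; -0.0001 0.0032 0 0 0 2 1
```

```bash
python3 -m crank '-0.0006 0.0035 0.0002 0 0 2 1; -0.0002 0.0033 0 0 0 2 1';python3 -c "
from h import *
st(2)"
```

```text
time_s: 23.1
tcp_pos: [0.4864, 0.1801, 0.1301]
tcp_rot: [0.001, 0.314, 0.949, -0.0]
wrist_force: [0.8, -1.1, -2.7]
opening: 0.0175
t 23.1 toolang -22.21 posang -21.93 r 92.8 z 130.1 tilt [ 0.002  -0.0004] F [ 0.8 -1.1 -2.7] T [-0.13 -0.2   0.37] rxF 0.037 tot 0.405
-0.0009 0.0037 0.0001 0 0.1 2 1; -0.0001 0.0032 0 0 0 2 1; -0.0001 0.0032 0 0 0 2 1; -0.0001 0.0032 0 0 0 2 1; -0.0001 0.0032 0 0 0 2 1
```

```bash
python3 -m crank '-0.0006 0.0035 0.0002 0 0 2 1; -0.0002 0.0033 0 0 0 2 1';python3 -c "
from h import *
st(2)"
```

```text
time_s: 23.3
tcp_pos: [0.4907, 0.1856, 0.1301]
tcp_rot: [0.001, 0.348, 0.937, -0.0]
wrist_force: [0.1, -0.9, -2.6]
opening: 0.0177
t 23.3 toolang -26.38 posang -26.23 r 92.9 z 130.1 tilt [ 0.0016 -0.0001] F [ 0.1 -0.9 -2.6] T [-0.14 -0.16  0.33] rxF 0.053 tot 0.38
-0.001 0.0035 0.0001 0 0.1 2 1; -0.0001 0.0032 0 0 0 2 1; -0.0001 0.0032 0 0 0 2 1; -0.0001 0.0032 0 0 0 2 1; -0.0001 0.0032 0 0 0 2 1
```

```bash
python3 -m crank '-0.0006 0.0035 0.0002 0 0 2 1; -0.0002 0.0033 0 0 0 2 1';python3 -c "
from h import *
st(2)"
```

```text
time_s: 23.5
tcp_pos: [0.4955, 0.1909, 0.13]
tcp_rot: [0.0, 0.383, 0.924, -0.0]
wrist_force: [-0.2, -0.2, -1.8]
opening: 0.0178
t 23.5 toolang -30.66 posang -30.66 r 92.9 z 130.0 tilt [0.0009 0.0002] F [-0.2 -0.2 -1.8] T [-0.2  -0.1   0.27] rxF 0.026 tot 0.291
-0.001 0.0032 0 0 0.1 2 1; -0.0001 0.0032 0 0 0 2 1; -0.0001 0.0032 0 0 0 2 1; -0.0001 0.0032 0 0 0 2 1; -0.0001 0.0032 0 0 0 2 1
```

```bash
python3 -m crank '-0.0006 0.0035 0.0002 0 0 2 1; -0.0002 0.0033 0 0 0 2 1';python3 -c "
from h import *
st(2)"
```

```text
time_s: 23.7
tcp_pos: [0.5008, 0.1959, 0.13]
tcp_rot: [-0.0, 0.418, 0.909, -0.0]
wrist_force: [0.2, -0.8, -0.8]
opening: 0.0176
t 23.7 toolang -34.97 posang -35.13 r 93.1 z 130.0 tilt [0.0001 0.0005] F [ 0.2 -0.8 -0.8] T [-0.13  0.04  0.26] rxF 0.033 tot 0.293
-0.0011 0.003 -0 0 0 2 1; -0.0001 0.0032 0 0 0 2 1; -0.0001 0.0032 0 0 0 2 1; -0.0001 0.0032 0 0 0 2 1; -0.0001 0.0032 0 0 0 2 1
```

```bash
python3 -m crank '-0.0006 0.0035 0.0002 0 0 2 1';python3 -c "
from h import *
st(2)"
```

```text
time_s: 23.8
tcp_pos: [0.5035, 0.1982, 0.1298]
tcp_rot: [-0.0, 0.435, 0.901, -0.0]
wrist_force: [-2.4, 0.3, -0.2]
opening: 0.0179
t 23.8 toolang -37.12 posang -37.31 r 93.1 z 129.8 tilt [-0.0005  0.0012] F [-2.4  0.3 -0.2] T [-0.01  0.3   0.32] rxF 0.156 tot 0.479
-0.0012 0.0029 -0.0002 -0.1 0 2 1; -0.0001 0.0032 0 0 0 2 1; -0.0001 0.0032 0 0 0 2 1; -0.0001 0.0032 0 0 0 2 1; -0.0001 0.0032 0 0 0 2 1
```

```bash
python3 -m crank '-0.0008 0.0032 0 0 0 2 1';python3 -c "
from h import *
st(2)"
```

```text
time_s: 23.9
tcp_pos: [0.506, 0.2002, 0.1299]
tcp_rot: [-0.001, 0.451, 0.892, -0.001]
wrist_force: [-3.3, 0.4, 0.4]
opening: 0.0172
t 23.9 toolang -39.25 posang -39.29 r 93.2 z 129.9 tilt [-0.0013  0.002 ] F [-3.3  0.4  0.4] T [0.07 0.43 0.29] rxF 0.229 tot 0.517
-0.0012 0.0031 -0.0002 -0.1 -0.1 2 1; -0.0001 0.0032 0 0 0 2 1; -0.0001 0.0032 0 0 0 2 1; -0.0001 0.0032 0 0 0 2 1; -0.0001 0.0032 0 0 0 2 1
```

```bash
python3 -m crank '-0.0006 0.0033 0 0 0 2 1';python3 -c "
from h import *
st(2)"
```

```text
time_s: 24.0
tcp_pos: [0.5087, 0.2022, 0.1299]
tcp_rot: [-0.001, 0.468, 0.884, -0.001]
wrist_force: [-2.8, -0.5, 0.8]
opening: 0.0179
t 24.0 toolang -41.36 posang -41.35 r 93.2 z 129.9 tilt [-0.0018  0.0026] F [-2.8 -0.5  0.8] T [-0.02  0.4   0.4 ] rxF 0.244 tot 0.646
-0.0013 0.0032 -0.0001 -0.2 -0.1 2 1; -0.0001 0.0032 0 0 0 2 1; -0.0001 0.0032 0 0 0 2 1; -0.0001 0.0032 0 0 0 2 1; -0.0001 0.0032 0 0 0 2 1
```

```bash
python3 -m crank '-0.0006 0.0033 0 0 0 2 1';python3 -c "
from h import *
st(2)"
```

```text
time_s: 24.1
tcp_pos: [0.5114, 0.2039, 0.1298]
tcp_rot: [-0.002, 0.484, 0.875, -0.001]
wrist_force: [-3.4, 0.2, 1.0]
opening: 0.0179
t 24.1 toolang -43.48 posang -43.31 r 93.3 z 129.8 tilt [-0.0022  0.0037] F [-3.4  0.2  1. ] T [0.02 0.52 0.45] rxF 0.255 tot 0.701
-0.0013 0.0035 -0.0002 -0.2 -0.1 2 1; -0.0001 0.0032 0 0 0 2 1; -0.0001 0.0032 0 0 0 2 1; -0.0001 0.0032 0 0 0 2 1; -0.0001 0.0032 0 0 0 2 1
```

Torque is climbing (0.48, 0.52, 0.65, 0.70): the plate has met the mould. I'll take averaged readings before going further.

```bash
python3 -m crank '-0.0002 0.002 0 0 0 1.2 1';python3 -c "
from h import *
for i in range(4):
    st(); read_camera('scene')
st(1)
im=read_camera('scene'); cv2.imwrite('pics/s11.png',cv2.resize(im[170:300,290:430],None,fx=5,fy=4.6,interpolation=cv2.INTER_CUBIC))"
```

```text
time_s: 24.2
tcp_pos: [0.513, 0.205, 0.1298]
tcp_rot: [-0.002, 0.494, 0.87, -0.001]
wrist_force: [-3.5, -0.4, 0.9]
opening: 0.0175
t 24.2 toolang -44.77 posang -44.52 r 93.3 z 129.8 tilt [-0.0021  0.0044] F [-3.5 -0.4  0.9] T [-0.16  0.43  0.47] rxF 0.294 tot 0.762
t 24.25 toolang -44.78 posang -44.7 r 93.3 z 129.8 tilt [-0.002  0.004] F [-2.8 -0.2  0.7] T [-0.02  0.5   0.47] rxF 0.233 tot 0.702
t 24.3 toolang -44.69 posang -44.56 r 93.3 z 129.8 tilt [-0.0021  0.0041] F [-3.3 -0.   0.6] T [-0.05  0.51  0.44] rxF 0.265 tot 0.709
t 24.35 toolang -44.66 posang -44.51 r 93.3 z 129.8 tilt [-0.0021  0.004 ] F [-2.9  0.7  0.4] T [-0.03  0.47  0.44] rxF 0.195 tot 0.636
t 24.4 toolang -44.66 posang -44.5 r 93.3 z 129.8 tilt [-0.0023  0.0038] F [-3.  -0.4  0.6] T [-0.02  0.45  0.48] rxF 0.255 tot 0.733
-0.0013 0.0019 -0.0002 -0.2 -0.1 1 1; -0 0.0016 0 0 0 1 1; -0 0.0016 0 0 0 1 1; -0 0.0016 0 0 0 1 1; -0 0.0016 0 0 0 1 1
```

View pics/s11.png

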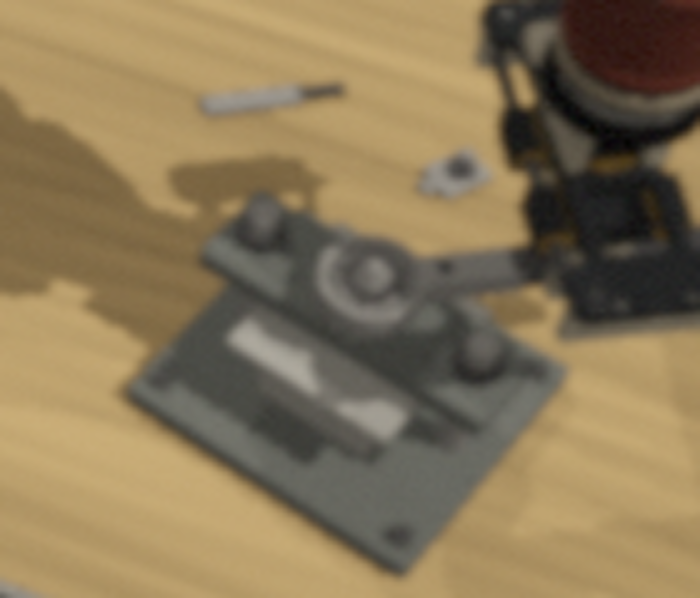

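```bash
python3 -m crank '-0.0003 0.002 0 0 0 1.2 1; -0.0002 0.002 0 0 0 1.2 1';python3 -c "
from h import *
for i in range(5):
    st(); read_camera('scene')
st(1)"
```

```text
time_s: 24.65
tcp_pos: [0.5161, 0.2068, 0.1298]
tcp_rot: [-0.002, 0.512, 0.859, -0.001]
wrist_force: [-3.1, 1.0, 1.3]
opening: 0.0179
t 24.65 toolang -47.16 posang -46.69 r 93.4 z 129.8 tilt [-0.0029  0.0047] F [-3.1  1.   1.3] T [0.04 0.54 0.54] rxF 0.21 tot 0.753
t 24.7 toolang -47.19 posang -46.9 r 93.3 z 129.9 tilt [-0.0029  0.0044] F [-5.4  0.2  0.9] T [-0.04  0.6   0.49] rxF 0.434 tot 0.925
t 24.75 toolang -47.11 posang -46.8 r 93.3 z 129.8 tilt [-0.0028  0.0045] F [-4.7  0.5  0.7] T [0.04 0.62 0.49] rxF 0.356 tot 0.843
t 24.8 toolang -47.08 posang -46.76 r 93.4 z 129.8 tilt [-0.0029  0.0045] F [-4.3  0.3  1.5] T [0.01 0.58 0.49] rxF 0.338 tot 0.827
t 24.85 toolang -47.07 posang -46.76 r 93.4 z 129.8 tilt [-0.0028  0.0044] F [-3.9  1.1  0.8] T [0.04 0.57 0.53] rxF 0.271 tot 0.805
t 24.9 toolang -47.07 posang -46.75 r 93.3 z 129.8 tilt [-0.0029  0.0044] F [-4.1  0.6  1.7] T [0.08 0.58 0.52] rxF 0.307 tot 0.823
-0.0013 0.0021 -0.0002 -0.3 -0.2 1 1; -0 0.0016 0 0 0 1 1; -0 0.0016 0 0 0 1 1; -0 0.0016 0 0 0 1 1; -0 0.0016 0 0 0 1 1
```

Averaged torque is about 0.83 N m, in the middle of the firm range. I'm stopping here and opening the gripper.

```bash
python3 -m crank '0 0 0 0 0 0 0.4; 0 0 0 0 0 0 0.4; 0 0 0 0 0 0 0.2; 0 0 0 0 0 0 0; 0 0 0 0 0 0 0';python3 -c "
from h import *
show();st()
im=read_camera('wrist'); cv2.imwrite('pics/w12.png',im)"
```

```text
time_s: 25.4
tcp_pos: [0.5168, 0.2034, 0.1292]
tcp_rot: [-0.002, 0.516, 0.856, -0.003]
wrist_force: [-1.5, -0.4, 0.5]
opening: 0.045
t 25.4 tcp [0.5168 0.2034 0.1292] xaz 117.85 z [-0.007  -0.0025 -1.    ] open 0.045 F [-1.54 -0.38  0.45] T [-0.042  0.302  0.024] j [-0.15  0.63 -0.42  1.81  0.34  0.79 -0.26]
t 25.4 toolang -47.75 posang -46.05 r 90.0 z 129.2 tilt [-0.0011  0.0074] F [-1.5 -0.4  0.5] T [-0.04  0.3   0.02] rxF 0.137 tot 0.161
```

View pics/w12.png

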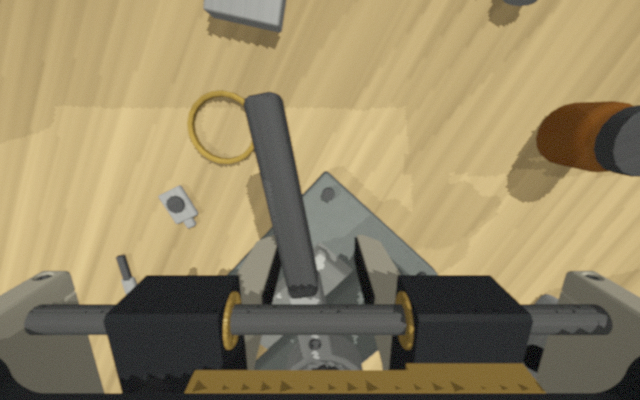

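After release the handle leans back a few degrees in its play, its tail now at (265,100), close to the left finger at about (265,270). I'll open wider before lifting.

```bash
python3 -m crank '0 0 0 0 0 0 -0.5; 0 0 0 0 0 0 -0.5; 0 0 0 0 0 0 -0.5';python3 -c "
from h import *
show();st()
im=read_camera('wrist'); cv2.imwrite('pics/w13.png',im)"
```

```text
time_s: 25.75
tcp_pos: [0.5203, 0.2037, 0.13]
tcp_rot: [-0.0, 0.517, 0.856, -0.0]
wrist_force: [0.5, 0.3, -0.5]
opening: 0.0662
t 25.75 tcp [0.5203 0.2037 0.13  ] xaz 117.76 z [-0.0002 -0.0002 -1.    ] open 0.0662 F [ 0.46  0.26 -0.51] T [ 0.02  -0.101  0.02 ] j [-0.15  0.63 -0.42  1.8   0.35  0.78 -0.26]
t 25.75 toolang -47.84 posang -48.11 r 88.6 z 130.0 tilt [0.0001 0.0002] F [ 0.5  0.3 -0.5] T [ 0.02 -0.1   0.02] rxF -0.047 tot -0.026
```

View pics/w13.png

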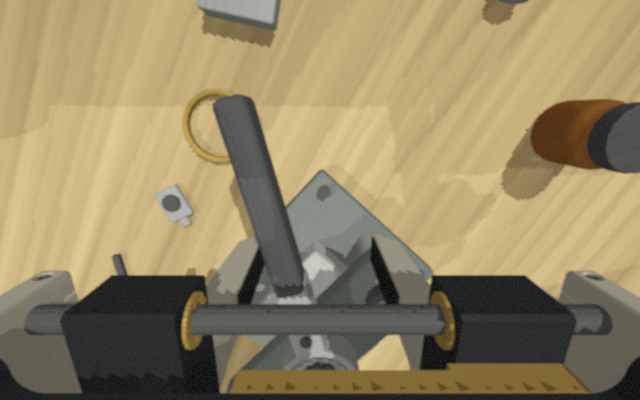

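```bash
python3 -c "
from h import *
show()
im=read_camera('wrist'); cv2.imwrite('pics/w14.png',im)
im=read_camera('scene'); cv2.imwrite('pics/s14.png',cv2.resize(im[170:300,290:430],None,fx=5,fy=4.6,interpolation=cv2.INTER_CUBIC))
show()"
```

```text
t 25.8 tcp [0.5204 0.2037 0.1301] xaz 117.75 z [-0.0001 -0.0001 -1.    ] open 0.0678 F [-0.51 -0.73 -0.48] T [-0.111 -0.117  0.026] j [-0.15  0.63 -0.42  1.8   0.35  0.78 -0.26]
t 25.9 tcp [0.5198 0.2037 0.13  ] xaz 117.77 z [-0.0011 -0.0004 -1.    ] open 0.0697 F [0.52 0.54 0.85] T [-0.025 -0.138 -0.013] j [-0.15  0.63 -0.42  1.8   0.35  0.78 -0.26]
```

View pics/s14.png

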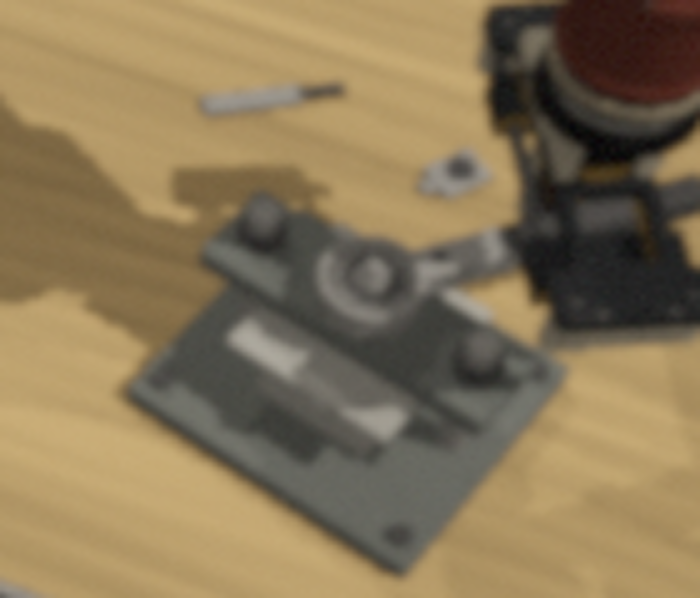

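View pics/w14.png

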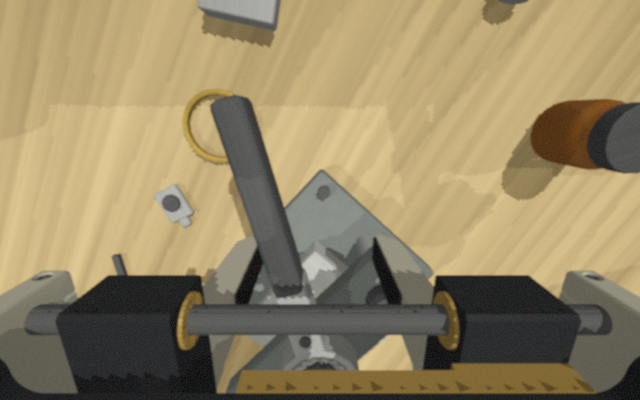

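The wrench is on the spindle. Only the handle slipped back a little, and it is now still and close to the left finger. I'll shift a few mm away from it, then lift.

```bash
python3 -m crank '0 -0.003 0 0 0 0 -0.5; 0 -0.003 0 0 0 0 -0.5; 0 0 0 0 0 0 -0.5'; python3 -m crank '0 0 -0.005 0 0 0 -0.5; 0 0 -0.015 0 0 0 -0.5; 0 0 -0.02 0 0 0 -0.5; 0 0 -0.02 0 0 0 -0.5; 0 0 -0.02 0 0 0 -0.5'; python3 -c "
from h import *
show()
im=read_camera('wrist'); cv2.imwrite('pics/w15.png',im)"
```

```text
time_s: 26.2
tcp_pos: [0.5143, 0.2009, 0.1301]
tcp_rot: [-0.0, 0.517, 0.856, -0.0]
wrist_force: [0.5, -0.6, -0.5]
opening: 0.0695
time_s: 26.7
tcp_pos: [0.5124, 0.2, 0.211]
tcp_rot: [-0.002, 0.516, 0.856, -0.003]
wrist_force: [0.4, -0.3, 0.1]
opening: 0.0698
t 26.7 tcp [0.5124 0.2    0.211 ] xaz 117.83 z [-0.0067 -0.0025 -1.    ] open 0.0698 F [ 0.37 -0.35  0.13] T [-0.053 -0.16   0.016] j [-0.11  0.52 -0.47  1.73  0.28  0.96 -0.2 ]
```

View pics/w15.png

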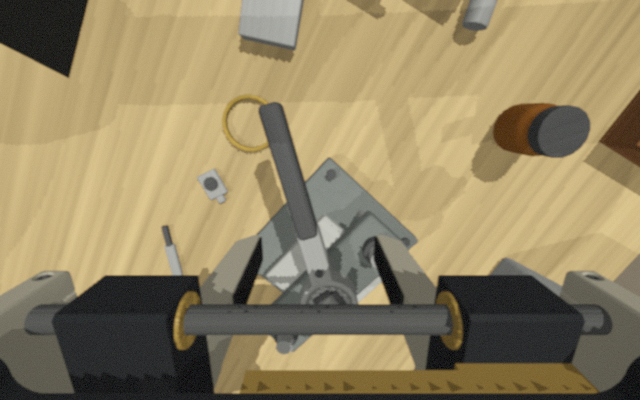

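```bash
python3 -m crank '0.02 0 -0.02 0 0 0 -0.5; 0.03 0 -0.02 0 0 0 -0.5; 0.03 0 -0.02 0 0 0 -0.5; 0.02 0 -0.01 0 0 0 -0.5; 0 0 0 0 0 0 -0.5'; python3 -c "
from h import *
show()
im=read_camera('top'); cv2.imwrite('pics/t16.png',im); a=cv2.resize(im[155:225,230:310],None,fx=5,fy=6,interpolation=cv2.INTER_CUBIC)
im=read_camera('scene'); cv2.imwrite('pics/s16.png',im); b=cv2.resize(im[180:285,310:405],None,fx=4.2,fy=4,interpolation=cv2.INTER_CUBIC)
cv2.imwrite('pics/c16.png',np.hstack([a,b]))
for n in('wrench_square','spindle_square','plate_face','mould_top'):
  for c in ('top','scene'):
    print(n,c,[(np.array(d['point']).round(4),round(d['score'],2)) for d in pinpoint(n,c)][:2])
"
```

```text
time_s: 27.25
tcp_pos: [0.4672, 0.2918, 0.2882]
tcp_rot: [0.001, 0.518, 0.855, 0.002]
wrist_force: [-0.2, -0.4, -0.6]
opening: 0.0696
t 27.25 tcp [0.4672 0.2918 0.2882] xaz 117.6 z [ 0.0029  0.0021 -1.    ] open 0.0696 F [-0.24 -0.39 -0.6 ] T [ 0.069 -0.12  -0.047] j [-0.27  0.44 -0.5   1.62  0.23  1.13 -0.34]
wrench_square top [(array([ 0.3576, -0.4567,  0.0141]), 0.63), (array([0.5661, 0.1266, 0.1245]), 0.44)]
wrench_square scene [(array([0.5631, 0.1208, 0.1239]), 0.64), (array([ 0.3547, -0.4596,  0.0076]), 0.54)]
spindle_square top [(array([0.56  , 0.1217, 0.1227]), 0.37)]
spindle_square scene [(array([0.562 , 0.1238, 0.1256]), 0.62), (array([ 0.3844,  0.0069, -0.0036]), 0.17)]
plate_face top [(array([0.564 , 0.1251, 0.0705]), 0.86), (array([0.5636, 0.1255, 0.0663]), 0.22)]
plate_face scene [(array([0.5605, 0.1277, 0.0687]), 0.74)]
mould_top top []
mould_top scene []
```

View pics/c16.png

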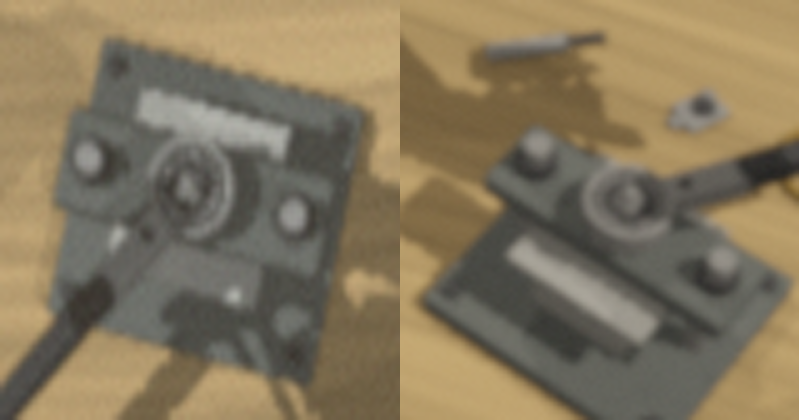

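View pics/s16.png

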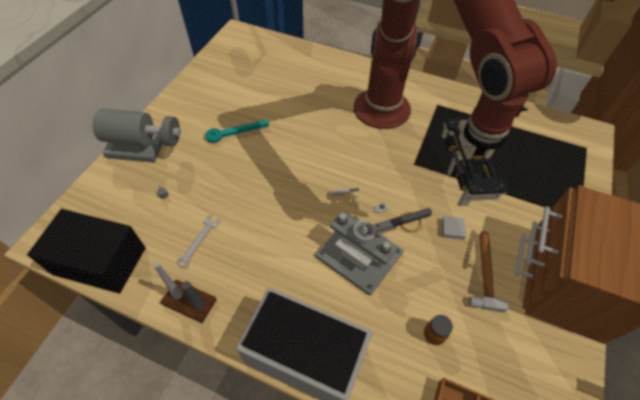

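The wrench sits on the spindle (nose through the ring at (190,188) and (630,197)). The plate is down about 8–9 mm, the bystanders look unmoved, and the arm is clear at (475,160). Handing in.

```bash
python3 -m crank '0 0 0 0 0 0 -0.5; 0 0 0 0 0 0 -0.5'; python3 -c "
from h import *
show(); print(finish_job())"
```

```text
time_s: 27.95
tcp_pos: [0.4693, 0.2867, 0.2857]
tcp_rot: [0.001, 0.522, 0.853, -0.001]
wrist_force: [0.7, 0.1, 1.1]
opening: 0.07
t 27.95 tcp [0.4693 0.2867 0.2857] xaz 117.13 z [-0.0002 -0.0029 -1.    ] open 0.07 F [0.75 0.1  1.13] T [-0.03  -0.152  0.026] j [-0.26  0.45 -0.5   1.63  0.23  1.13 -0.34]
the job is handed in; nothing more can be done
None
```

The press is tightened and the wrench is left sitting on the spindle; I handed the job in at about 28 s. I set the grey ratchet wrench's hole fully down on the collar and made three driving strokes of about 100°, with the ratchet slipping on the two returns between them.

**Tightness:** the spindle ran free at about 0.4 N m, then the torque climbed once the plate met the mould. I stopped at about 0.83 N m (last readings 0.75 to 0.93), inside the 0.65 to 1 N m range for a firm grip. The networks put the plate about 8 to 9 mm lower than at the start, against a stated 6.4 to 8.4 mm to the mould, so the two roughly agree. They did not report the top of the mould, so the grip rests on the torque reading alone.

**Letting go:** as the gripper opened, the handle slipped back roughly 15°, in the ratchet's slipping direction. I cannot tell whether it sprang back or followed a finger. I moved clear and lifted away; the wrist force then read about zero.

**Final check:** the last pictures show the spindle nose through the ring and the other things on the bench looking unmoved. I checked those by eye, not by measurement. The gripper stayed off the press as far as the forces and pictures showed.

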